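# Tap the bearing cup of a revolving cue stand home

## Task

Take the tapping drift from its wooden stand and use its nose on the brass lugs to tap the bearing cup into the cue stand's hub, a few millimetres at a time in turn around the rim, minding whichever side stands highest, so that it goes in square without cocking, until all three lugs are fully home: a firm push of just under 20 N then meets a solid stop. Never push harder than 28 N, and let nothing but the drift touch the cup. Then stand the drift back in its stand, let go, and leave everything else on the bench where it is.

Things in the scene. Friction and masses are not known exactly. Their poses are not given: they have to be found in the camera images.
- hub: Base of a revolving cue stand, fixed: dark round wooden disc 230 mm across and 18 mm thick on rubber feet, carrying a black hub 132 mm across whose flat top is 70 mm above this origin (underside of the disc, on the axis; z up). The feet are screwed to different heights, so the disc stands 2 to 12 mm above the bench. The hub has an 80 mm bore.
- bore (a point): Centre of the hub's flat top face, on the bore axis; z up.
- cup: Flanged steel bearing cup, 107 mm across the flange, started in the bore, more or less crooked. Origin: on its axis (z) at the flange's underside. Home: seated on a shoulder hidden in the bore, at a depth known only by feel: this origin then is 1 to 7 mm above the hub's top. Three brass lugs on the flange: 19 mm across, flat tops 10 mm above this origin, 42 mm from the axis, 120 degrees apart.
- drift: Tapping drift, loose, standing upright in its stand: 125 mm long, 0.1 to 0.2 kg, white nylon nose 20 mm across from 0 to 40 mm, steel neck 16 mm across to 60 mm, red grip 30 mm across from 60 to 125 mm. Origin: centre of the nose's flat end face (bottom); z up along the drift.
- stand: Light wooden block fixed to the bench, 80 x 80 x 50 mm, with one upright round hole 26 mm across and 35 mm deep in its middle; the drift's nose rests on the hole's floor, 15 mm above this origin (underside centre).
- ball_tray: Black tray with four pool balls, fixed, 130 x 130 mm, 62 mm high; it and the stand may be on either side. Origin: underside centre.
- lug0 (a point): Centre of the flat top of brass lug 0 (counted anticlockwise from above). Tight fit: about 10 N straight down on one lug (a little more if fast or off centre) drives that lug down and leaves the other two where they are; it stays where it is pushed to. A lug at home is a solid stop.
- lug1 (a point): Centre of the flat top of brass lug 1 (counted anticlockwise from above). Pressing in the middle of the cup instead of on a lug would need some 30 N.
- lug2 (a point): Centre of the flat top of brass lug 2 (counted anticlockwise from above). If one lug gets more than 6 mm deeper than the other two, the cup cocks (6 degrees) and scores the bore.
- chalk: blue chalk cube, 22 mm; loose, a bystander
- spacer: aluminium ring, 44 mm across, 10 mm high; loose, a bystander
- polish: amber bottle, 52 mm across, 140 mm tall; loose, a bystander
- screwdriver: screwdriver lying on the bench; loose, a bystander
- wrench: wrench lying on the bench; loose, a bystander
- brush: brush lying on the bench; loose, a bystander
- mug: blue mug, 80 mm across, 90 mm tall; loose, a bystander
There are look-alikes about, which are no part of the job. What is shaped like the drift but purple is not meant. There is more than one size of the stand; the job needs the smaller.

How it is judged (in metres and radians):
On the way, in this order (a step that is already met when the one before it is completed fails the run):
1. the drift is lifted out of its stand (z of drift in the frame of stand above 0.06 m), for 0.1 s.
2. the cup is home and square: the drift on a lug meets a solid stop with over 13 N and hardly moves under it, and the cup's axis is within 0.027 rad of the bore's (lugs within some 1.7 mm) (angle between the z axis of cup and the z axis of bore, either way round below 0.027 rad and z of cup in the frame of bore below 0.0085 m and contact force between drift and cup above 13 N and angular speed of cup below 0.28 rad/s and (horizontal distance between drift and lug0 below 0.009 m or horizontal distance between drift and lug1 below 0.009 m or horizontal distance between drift and lug2 below 0.009 m)), for 0.015 s.
At the end, for the whole second after the job is handed in: The cup sits home in the bore (its origin less than 8.5 mm above the hub's top) and square (within 0.027 rad), and the drift stands at rest upright (within 0.2 rad) on the floor of the hole in its stand (within 5 mm in height and 10 mm sideways), released (angle between the z axis of cup and the z axis of bore, either way round below 0.027 rad and z of cup in the frame of bore below 0.0085 m and horizontal distance between drift and stand below 0.01 m and z of drift in the frame of stand below 0.02 m and angle between drift's own z axis and vertical below 0.2 rad and linear speed of drift below 0.02 m/s); the robot touches nothing.
It fails at once if the cup tilts more than 0.105 rad (cocked) (angle between cup's own z axis and vertical above 0.105 rad).
It fails at once if the drift presses the cup with more than 28 N (contact force between drift and cup above 28 N).
It fails at once if the robot itself touches the cup (contact force between any of the fingers, the arm and cup above 1 N).
It fails at once if a bystander is moved more than 20 mm (distance of any of chalk, spacer, polish, screwdriver, wrench, brush, mug from where it was at the start of the episode above 0.02 m).
It also fails if it takes over 72 s, if anything falls off the work surface, if the arm or the gripper's body presses on something with over 40 N, if the wrist force passes 120 N, or if a joint passes its speed limit or range.

## Robot

A 6-joint arm with a two-finger parallel gripper is mounted at the origin on the work surface. World frame = base frame: x ahead of the robot, y to its left, z up, the work surface at z = 0. Lengths are in m, angles in degrees, forces in N, time in s.
With the tool pointing down it reaches from about 0.25 to 0.725 m from the base axis. Payload 4 kg.
Tool frame: the origin (TCP) lies midway between the tips of the shut fingers; the grasp point (between the pads) lies 19 mm behind it (bot.grip_point_offset is the z of the grasp point in the tool frame, in m); z points along the fingers, y is the line along which they close (so a half turn about z gives the same grasp; the last joint's range is limited). The gripper opens to 85 mm and grips with 20 to 120 N. Pads are 22 mm wide; open, the fingers measure 114 mm over their backs; the gripper's body (76 mm by 85 mm) begins 54 mm behind the grasp point. The pads swing forward as they close: fully open they stand 13 mm farther back than shut.
Start: joints at [68.984, 13.785, 0.286, 76.501, 0, 90], TCP at [0.179, 0.467, 0.231] pointing down, gripper open.
Joint ranges: [-155.79, 155.79], [-60.16, 107.12], [-62.33, 73.08], [-114, 123.19], [-81.49, 82.49], [-180, 180]. Speed limits (degrees/s): [159.86, 159.86, 180, 180, 180, 180].

## Interface

Orientations are given as a 3x3 rotation matrix whose columns are the frame's x, y, z axes.
In Python, from rig import bot gives the robot as it stands.
- The arm moves only by the tool servo_tool, never from a script. Its argument "targets" is a list of rows, each an object of numbers: "tx", "ty", "tz": the shift along the tool's x, y, z scaled (see below); "ax", "ay", "az": the turn, a rotation vector about the tool's x, y, z scaled (see below); "jaw": the opening, from -1 (shut) to 1 (fully open), so that 0 is half open. In form: [{"tx": .., "ty": .., "tz": .., "ax": .., "ay": .., "az": .., "jaw": ..}, ...]. A call has exactly 8 rows; each row shifts and turns the commanded pose from where the row before left it, along the tool's axes as they then stand; what a row does not reach is not made up. The controller multiplies each number of a shift by 600 mm and each number of a turn by 5 degrees. A row lasts 1/12 s, in which the tool goes at most 41.7 mm and 7.16 degrees, less where a joint would pass 70% of its speed; a pose out of reach is approached as far as the arm can. A call with a number of a shift or a turn outside -1 to 1 is refused whole. A call with a gripper value outside its range is refused whole. The fingers move at their own pace and stop on an object; "grip_force" is the grip in N (left out, the last holds). Time passes only in rows, so rows that do not move let the fingers close, or fill a call up. It gives the time, the measured TCP pose, the force, the opening and the grip force at its end, in the units of the state.
- bot.state(): the state, without advancing time (a new reading comes with each control period).
- bot.read_camera(name): name is "scene" or "top" or "wrist"; returns the picture (384x512x3 uint8, blue, green, red); there is no depth.
- bot.calibration(name): a dict with "fx", "fy", "cx", "cy" (pixels), "xyz" and "orientation" of the camera in the world; the wrist camera has in their place "hand_eye" (4x4, takes a point from camera to tool coordinates, whose origin is the TCP and whose axes are the flange's). Camera axes: x right, y down, z forward; pixel columns grow to the right and rows downward; lengths in m; the calibration is good to about 2 mm. A picture is of the moment at which its call begins: read the wrist's pose just before it. calibration takes no time and is no camera call.
- bot.job_done(): hands the job in; it is judged then, once.
Trained networks look in the newest picture that a camera, given by its name, has taken for a name from the list of things; names that differ only in an ending like _2 or _b are one class to them, and where a whole thing is asked for, a point or a joint stands for the part that bears it (a point fixed in the world has none). Each returns a list of dicts, best first, with "p" (0 to 1); they miss things now and then, are a little off and sometimes report something else, mostly with a low value. They report only what shows in the picture. A call takes as long as a camera call. They do not tell look-alikes from the thing itself.
- bot.recognise(camera, target): "box" ([left, top, width, height] in pixels, round what is visible of it).
The state is a dict: "t": time; "joint_positions": joint angles; "joint_velocities": joint speeds; "tau": joint torques, N m; "tool_pos": TCP position; "tool_rot": TCP orientation; "force": force on the tool from outside, world axes, zero at the start; "torque": the same for the moment, N m; "grip_width": finger opening in m; "gripper_force": force on a finger pad.
Only numpy, scipy, OpenCV 4.12 (cv2) and the standard library are available. Lean on these libraries where they do the work, as an engineer would, in place of code of your own. Each camera call takes 0.05 s, during which the arm holds its last target. There are 200 camera calls.

## Working session

There is one attempt and no reset: what is moved stays moved. The work goes in short steps, Python scripts to look and compute and a tool call to move; the robot and the scene stay as the last step left them, time stands still between calls to the robot, and variables do not carry over. Pictures are saved under pics/ and viewed, at most 10 in all, crops included, and the job is handed in when it is done.

Besides the shell and the picture viewer there is one more tool, called after "Emit:" in YAML: its name, and indented under it one key for each argument. servo_tool: Moves the arm, as the interface text tells. Its arguments: {"type":"object","properties":{"targets":{"type":"array"},"grip_force":{"type":"number"}},"required":["targets"]}

```bash
mkdir -p pics; ls; python3 - <<'E'
from rig import bot
import cv2,numpy as np
s=bot.state();print({k:np.round(v,3).tolist() for k,v in s.items()},bot.grip_point_offset)
ims=[]
for c in("scene","top"):
    im=bot.read_camera(c);cv2.imwrite(f"pics/{c}0.png",im);ims.append(im)
    k=bot.calibration(c);print(c,{a:np.round(b,4).tolist() for a,b in k.items()})
    for n in("drift","stand","hub","cup","lug0","ball_tray","polish","mug"):
        try: print(n,[(np.round(d["box"]).tolist(),round(d["p"],2)) for d in bot.recognise(c,n)][:4])
        except Exception as e: print(n,e)
print(bot.calibration("wrist"))
E
```

```text
pics
{'t': 0.0, 'joint_positions': [68.986, 13.831, 0.212, 76.501, 0.001, 90.002], 'joint_velocities': [0.05, 0.081, 0.064, 0.118, -0.009, -0.002], 'tau': [0.001, -37.232, 25.241, 0.017, 0.0, 0.0], 'tool_pos': [0.179, 0.466, 0.23], 'tool_rot': [[-0.933, 0.359, -0.001], [0.359, 0.933, -0.002], [0.0, -0.002, -1.0]], 'force': [0.21, -0.695, -0.958], 'torque': [0.017, -0.012, -0.002], 'gripper_force': 0.0, 'grip_width': 0.085} -0.0187
scene {'fx': 352.4611, 'fy': 352.4611, 'cx': 256.4345, 'cy': 191.5601, 'xyz': [0.9047, -0.6427, 0.8], 'orientation': [[0.847, 0.3848, -0.3667], [0.5311, -0.586, 0.6119], [0.0206, -0.7131, -0.7008]]}
drift [([278.0, 107.0, 11.0, 31.0], 0.57), ([306.0, 135.0, 12.0, 32.0], 0.56), ([282.0, 124.0, 9.0, 26.0], 0.47)]
stand [([296.0, 198.0, 59.0, 48.0], 0.81), ([270.0, 140.0, 33.0, 27.0], 0.67), ([211.0, 166.0, 76.0, 63.0], 0.19)]
hub [([231.0, 165.0, 33.0, 28.0], 0.72), ([213.0, 165.0, 72.0, 62.0], 0.71)]
cup [([231.0, 166.0, 34.0, 27.0], 0.76)]
lug0 [([227.0, 166.0, 39.0, 27.0], 0.94)]
ball_tray [([158.0, 247.0, 74.0, 63.0], 0.78)]
polish [([328.0, 153.0, 21.0, 
[... 604 characters left out ...]
g0 [([241.0, 189.0, 38.0, 41.0], 0.55), ([138.0, 198.0, 43.0, 40.0], 0.16)]
ball_tray [([341.0, 169.0, 50.0, 51.0], 0.58), ([219.0, 171.0, 83.0, 82.0], 0.27)]
polish [([170.0, 121.0, 24.0, 27.0], 0.75)]
mug [([118.0, 261.0, 46.0, 32.0], 0.76)]
{'fx': 308.4858648647163, 'fy': 308.4858648647163, 'cx': 259.66057570758494, 'cy': 188.85946137687952, 'hand_eye': array([[-1.76673262e-03, -9.65821898e-01, -2.59200580e-01,
         6.43190832e-02],
       [ 9.99998393e-01, -1.78492777e-03, -1.65151834e-04,
         7.34050476e-05],
       [-3.03147056e-04, -2.59200455e-01,  9.65823499e-01,
        -1.42655572e-01],
       [ 0.00000000e+00,  0.00000000e+00,  0.00000000e+00,
         1.00000000e+00]])}
```

View pics/scene0.png

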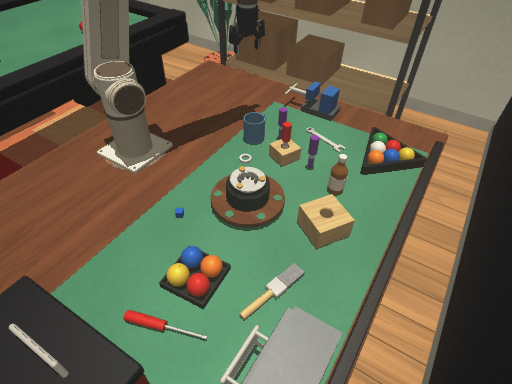

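View pics/top0.png

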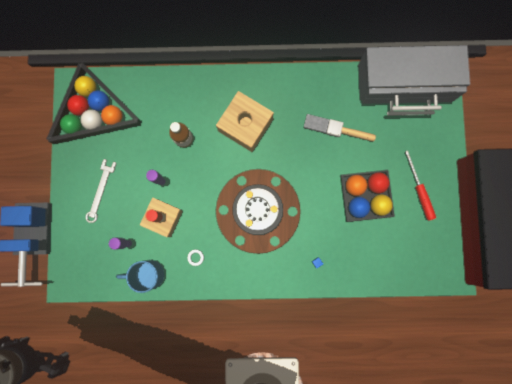

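Scene: the red drift is in the small stand at scene (287,133), top (152,216). Possible mix-ups are the purple drifts at top (154,176) and (116,243), and the larger empty stand at top (245,120). By description (red grip, smaller stand), I choose top (152,216). The cup is at top (258,209), with lugs near (249,195), (274,209) and (249,223).

```bash
cat > h.py <<'E'
from rig import bot
import cv2,numpy as np
def cam(name,s=None):
    k=bot.calibration(name)
    K=np.array([[k["fx"],0,k["cx"]],[0,k["fy"],k["cy"]],[0,0,1]])
    if name=="wrist":
        T=np.eye(4);T[:3,:3]=s["tool_rot"];T[:3,3]=s["tool_pos"];T=T@k["hand_eye"];return K,T[:3,:3],T[:3,3]
    return K,np.array(k["orientation"]),np.array(k["xyz"])
def ray(c,u,v,z):
    K,R,p=c;d=R@np.linalg.solve(K,[u,v,1]);return p+d*(z-p[2])/d[2]
def proj(c,X):
    K,R,p=c;q=K@(R.T@(np.array(X)-p));return q[:2]/q[2]
E
python3 - <<'E'
from h import *
t=cv2.imread("pics/top0.png");s=cv2.imread("pics/scene0.png")
a=cv2.resize(t[185:250,120:310],None,fx=4,fy=4,interpolation=2)
cv2.imwrite("pics/crop.png",a)
C=cam("top");S=cam("scene")
def blob(im,c,box,name):
    x,y,w,h=box;m=np.zeros(im.shape[:2],bool);r=im.astype(int)
    mm=(r[:,:,2]>90)&(r[:,:,1]<60)&(r[:,:,0]<60);m[y:y+h,x:x+w]=mm[y:y+h,x:x+w]
    ys,xs=np.where(m);print(name,xs.min(),xs.max(),ys.min(),ys.max(),xs.mean(),ys.mean())
blob(t,C,(135,200,35,35),"top");blob(s,S,(275,115,25,35),"scene")
print("stand c",ray(C,161,217,.05),"drifttop",ray(C,152,216,.14),"hub",ray(C,258,209,.09),"mug",ray(C,143,275,.09),"purple",ray(C,154,176,.13),ray(C,115,243,.13))
E
```

```text
top 158 158 214 220 158.0 217.0
scene 282 290 123 141 285.8333333333333 132.92857142857142
stand c [0.47194859 0.25821806 0.05      ] drifttop [0.46966178 0.26133286 0.14      ] hub [4.85173932e-01 1.31274679e-04 9.00000000e-02] mug [0.32364079 0.2947901  0.09      ] purple [0.57057646 0.25927136 0.13      ] [0.4053902  0.35483467 0.13      ]
```

View pics/crop.png

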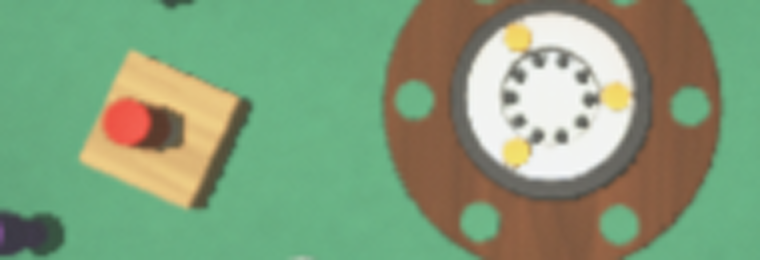

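The crop confirms it: the red round top at crop (127,122) sits in the small wooden stand centred at crop (162,128). The brass lugs are at crop (518,38), (617,96) and (516,152). The stand centre and the drift both project to about (0.471, 0.260), so they agree. I'll move above it.

Emit:
servo_tool:
  targets:
    - {"tx": -0.06, "ty": -0.016, "jaw": 1}
    - {"tx": -0.06, "ty": -0.016, "jaw": 1}
    - {"tx": -0.06, "ty": -0.016, "jaw": 1}
    - {"tx": -0.06, "ty": -0.016, "jaw": 1}
    - {"tx": -0.06, "ty": -0.016, "jaw": 1}
    - {"tx": -0.06, "ty": -0.016, "jaw": 1}
    - {"tx": -0.06, "ty": -0.016, "jaw": 1}
    - {"tx": -0.06, "ty": -0.016, "jaw": 1}
  grip_force: 100

```text
schema error: expected keys tx, ty, tz, ax, ay, az, jaw
```

Emit:
servo_tool:
  targets:
    - {"tx": -0.06, "ty": -0.016, "tz": 0, "ax": 0, "ay": 0, "az": 0, "jaw": 1}
    - {"tx": -0.06, "ty": -0.016, "tz": 0, "ax": 0, "ay": 0, "az": 0, "jaw": 1}
    - {"tx": -0.06, "ty": -0.016, "tz": 0, "ax": 0, "ay": 0, "az": 0, "jaw": 1}
    - {"tx": -0.06, "ty": -0.016, "tz": 0, "ax": 0, "ay": 0, "az": 0, "jaw": 1}
    - {"tx": -0.06, "ty": -0.016, "tz": 0, "ax": 0, "ay": 0, "az": 0, "jaw": 1}
    - {"tx": -0.06, "ty": -0.016, "tz": 0, "ax": 0, "ay": 0, "az": 0, "jaw": 1}
    - {"tx": -0.06, "ty": -0.016, "tz": 0, "ax": 0, "ay": 0, "az": 0, "jaw": 1}
    - {"tx": -0.06, "ty": -0.016, "tz": 0, "ax": 0, "ay": 0, "az": 0, "jaw": 1}
  grip_force: 100

```text
t: 1.57
tool_pos: [0.4219, 0.2905, 0.2315]
tool_rot: [[-0.933, 0.359, 0.0], [0.359, 0.933, 0.0], [-0.0, 0.0, -1.0]]
force: [0.0, -0.3, 0.2]
grip_width: 0.0855
gripper_force: 0.0
```

Emit:
servo_tool:
  targets:
    - {"tx": -0.047, "ty": -0.0087, "tz": 0, "ax": 0, "ay": 0, "az": 0, "jaw": 1}
    - {"tx": -0.047, "ty": -0.0087, "tz": 0, "ax": 0, "ay": 0, "az": 0, "jaw": 1}
    - {"tx": 0, "ty": 0, "tz": 0, "ax": 0, "ay": 0, "az": 0, "jaw": 1}
    - {"tx": 0, "ty": 0, "tz": 0, "ax": 0, "ay": 0, "az": 0, "jaw": 1}
    - {"tx": 0, "ty": 0, "tz": 0, "ax": 0, "ay": 0, "az": 0, "jaw": 1}
    - {"tx": 0, "ty": 0, "tz": 0, "ax": 0, "ay": 0, "az": 0, "jaw": 1}
    - {"tx": 0, "ty": 0, "tz": 0, "ax": 0, "ay": 0, "az": 0, "jaw": 1}
    - {"tx": 0, "ty": 0, "tz": 0, "ax": 0, "ay": 0, "az": 0, "jaw": 1}

```text
t: 2.23
tool_pos: [0.4687, 0.2626, 0.2315]
tool_rot: [[-0.934, 0.357, 0.0], [0.357, 0.934, 0.0], [-0.0, 0.0, -1.0]]
force: [0.1, -0.1, 0.5]
grip_width: 0.0853
gripper_force: 0.0
```

```bash
python3 - <<'E'
from h import *
s=bot.state();im=bot.read_camera("wrist");cv2.imwrite("pics/w1.png",im)
C=cam("wrist",s);print(s["tool_pos"])
r=im.astype(int);m=((r[:,:,2]>110)&(r[:,:,1]<90)&(r[:,:,0]<90)).astype(np.uint8)
n,l,st,ce=cv2.connectedComponentsWithStats(m)
for i in range(1,n):
    if st[i,4]>100: print(st[i],ce[i],ray(C,*ce[i],.14))
print(proj(C,[.471,.26,.14]),proj(C,[.471,.26,.05]))
E
```

```text
[0.46871876 0.26257187 0.23153196]
[   0  162  155   93 5507] [ 74.34319956 196.65571091] [0.42073383 0.12400714 0.14      ]
[245 177  37  35 959] [263.35349322 194.26694473] [0.47254174 0.26428208 0.14      ]
[257.59206735 194.38516541] [258.09052499 171.16005733]
```

View pics/w1.png

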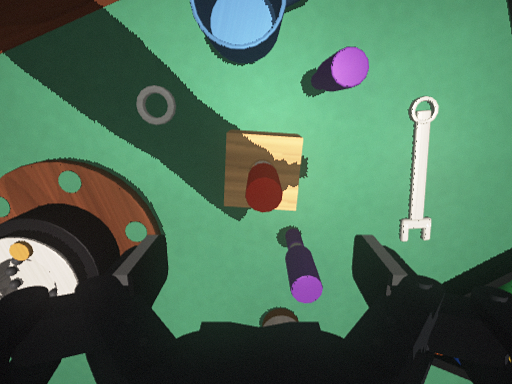

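The wrist view shows the red drift in the small stand at (263,194), well away from the purple ones at (306,289) and (350,67). It lies at about (0.472, 0.263). I'll descend and grip.

Emit:
servo_tool:
  targets:
    - {"tx": -0.005, "ty": 0.003, "tz": 0.05, "ax": 0, "ay": 0, "az": 0, "jaw": 1}
    - {"tx": 0, "ty": 0, "tz": 0.05, "ax": 0, "ay": 0, "az": 0, "jaw": 1}
    - {"tx": 0, "ty": 0, "tz": 0.05, "ax": 0, "ay": 0, "az": 0, "jaw": 1}
    - {"tx": 0, "ty": 0, "tz": 0.05, "ax": 0, "ay": 0, "az": 0, "jaw": 1}
    - {"tx": 0, "ty": 0, "tz": 0.03, "ax": 0, "ay": 0, "az": 0, "jaw": 1}
    - {"tx": 0, "ty": 0, "tz": 0, "ax": 0, "ay": 0, "az": 0, "jaw": 1}
    - {"tx": 0, "ty": 0, "tz": 0, "ax": 0, "ay": 0, "az": 0, "jaw": 0}
    - {"tx": 0, "ty": 0, "tz": 0, "ax": 0, "ay": 0, "az": 0, "jaw": -1}

```text
t: 2.95
tool_pos: [0.4738, 0.2632, 0.0948]
tool_rot: [[-0.934, 0.358, 0.002], [0.358, 0.934, 0.001], [-0.001, 0.002, -1.0]]
force: [0.2, -0.4, 0.4]
grip_width: 0.0635
gripper_force: 0.0
```

Emit:
servo_tool:
  targets:
    - {"tx": 0, "ty": 0, "tz": 0, "ax": 0, "ay": 0, "az": 0, "jaw": -1}
    - {"tx": 0, "ty": 0, "tz": 0, "ax": 0, "ay": 0, "az": 0, "jaw": -1}
    - {"tx": 0, "ty": 0, "tz": 0, "ax": 0, "ay": 0, "az": 0, "jaw": -1}
    - {"tx": 0, "ty": 0, "tz": 0, "ax": 0, "ay": 0, "az": 0, "jaw": -1}
    - {"tx": 0, "ty": 0, "tz": 0, "ax": 0, "ay": 0, "az": 0, "jaw": -1}
    - {"tx": 0, "ty": 0, "tz": 0, "ax": 0, "ay": 0, "az": 0, "jaw": -1}
    - {"tx": 0, "ty": 0, "tz": 0, "ax": 0, "ay": 0, "az": 0, "jaw": -1}
    - {"tx": 0, "ty": 0, "tz": 0, "ax": 0, "ay": 0, "az": 0, "jaw": -1}

```text
t: 3.62
tool_pos: [0.4743, 0.2632, 0.0952]
tool_rot: [[-0.933, 0.359, 0.003], [0.359, 0.933, 0.002], [-0.002, 0.003, -1.0]]
force: [-0.2, -0.0, 6.7]
grip_width: 0.0283
gripper_force: 98.0
```

Emit:
servo_tool:
  targets:
    - {"tx": 0, "ty": 0, "tz": -0.01, "ax": 0, "ay": 0, "az": 0, "jaw": -1}
    - {"tx": 0, "ty": 0, "tz": -0.03, "ax": 0, "ay": 0, "az": 0, "jaw": -1}
    - {"tx": 0, "ty": 0, "tz": -0.05, "ax": 0, "ay": 0, "az": 0, "jaw": -1}
    - {"tx": 0, "ty": 0, "tz": -0.05, "ax": 0, "ay": 0, "az": 0, "jaw": -1}
    - {"tx": 0, "ty": 0, "tz": -0.05, "ax": 0, "ay": 0, "az": 0, "jaw": -1}
    - {"tx": 0, "ty": 0, "tz": -0.035, "ax": 0, "ay": 0, "az": 0, "jaw": -1}
    - {"tx": 0, "ty": 0, "tz": 0, "ax": 0, "ay": 0, "az": 0, "jaw": -1}
    - {"tx": 0, "ty": 0, "tz": 0, "ax": 0, "ay": 0, "az": 0, "jaw": -1}
  grip_force: 120

```text
t: 4.28
tool_pos: [0.4735, 0.2626, 0.2295]
tool_rot: [[-0.933, 0.359, 0.002], [0.359, 0.933, 0.001], [-0.002, 0.002, -1.0]]
force: [-1.0, -0.8, -2.0]
grip_width: 0.0276
gripper_force: 119.0
```

Emit:
servo_tool:
  targets:
    - {"tx": -0.01, "ty": -0.02, "tz": 0, "ax": 0, "ay": 0, "az": 0, "jaw": -1}
    - {"tx": -0.02, "ty": -0.05, "tz": 0, "ax": 0, "ay": 0, "az": 0, "jaw": -1}
    - {"tx": -0.02, "ty": -0.06, "tz": 0, "ax": 0, "ay": 0, "az": 0, "jaw": -1}
    - {"tx": -0.02, "ty": -0.05, "tz": 0, "ax": 0, "ay": 0, "az": 0, "jaw": -1}
    - {"tx": -0.01, "ty": -0.02, "tz": 0, "ax": 0, "ay": 0, "az": 0, "jaw": -1}
    - {"tx": 0, "ty": 0, "tz": 0, "ax": 0, "ay": 0, "az": 0, "jaw": -1}
    - {"tx": 0, "ty": 0, "tz": 0, "ax": 0, "ay": 0, "az": 0, "jaw": -1}
    - {"tx": 0, "ty": 0, "tz": 0, "ax": 0, "ay": 0, "az": 0, "jaw": -1}

```text
t: 4.95
tool_pos: [0.474, 0.133, 0.2271]
tool_rot: [[-0.933, 0.359, -0.002], [0.359, 0.933, -0.0], [0.002, -0.001, -1.0]]
force: [-0.1, 0.9, -1.4]
grip_width: 0.0277
gripper_force: 119.1
```

```bash
cat >> h.py <<'E'
def lugs(im,c,z,pr=True):
    h=cv2.cvtColor(im,cv2.COLOR_BGR2HSV)
    m=cv2.inRange(h,(15,110,110),(35,255,255))
    n,l,st,ce=cv2.connectedComponentsWithStats(m)
    return [(st[i].tolist(),ce[i].round(1).tolist(),ray(c,*ce[i],z).round(4).tolist()) for i in range(1,n) if st[i,4]>15]
E
python3 - <<'E'
from h import *
s=bot.state();im=bot.read_camera("wrist");cv2.imwrite("pics/w2.png",im)
print(s["tool_pos"],s["force"])
C=cam("wrist",s)
for z in(.1,):
  for r in lugs(im,C,z): print(r)
T=cam("top");t=cv2.imread("pics/top0.png")
for r in lugs(t,T,.1):
  if 230<r[1][0]<290: print("top",r)
im=bot.read_camera("scene");cv2.imwrite("pics/s2.png",im)
S=cam("scene")
for r in lugs(im,S,.1):
  if 220<r[1][0]<275: print("scene",r)
E
```

```text
[0.47404295 0.13296152 0.22708278] [-0.12765946  0.88296822 -1.41085502]
([332, 101, 5, 12, 22], [333.9, 106.6], [0.4368, 0.2145, 0.1])
([330, 100, 12, 29, 81], [335.4, 113.9], [0.443, 0.2139, 0.1])
([366, 109, 29, 30, 221], [381.6, 122.5], [0.4641, 0.2486, 0.1])
([328, 126, 12, 34, 184], [334.2, 142.7], [0.4659, 0.2056, 0.1])
([128, 192, 22, 20, 324], [138.4, 201.4], [0.4524, 0.0222, 0.1])
([84, 248, 21, 19, 287], [93.7, 257.1], [0.4871, -0.0434, 0.1])
([162, 260, 18, 14, 188], [170.3, 266.9], [0.5232, 0.0208, 0.1])
top ([217, 92, 56, 55, 1643], [244.6, 119.8], [0.7179, 0.0305, 0.1])
top ([247, 191, 6, 7, 30], [249.2, 194.0], [0.5234, 0.0218, 0.1])
top ([271, 206, 6, 6, 27], [273.7, 208.6], [0.4847, -0.04, 0.1])
top ([246, 220, 6, 6, 29], [248.7, 222.6], [0.4504, 0.0243, 0.1])
scene ([239, 166, 6, 5, 23], [241.6, 168.2], [0.4471, 0.0295, 0.1])
scene ([259, 176, 6, 5, 23], [261.6, 178.2], [0.5214, 0.0246, 0.1])
scene ([237, 183, 6, 5, 25], [239.4, 185.0], [0.4831, -0.0356, 0.1])
scene ([240, 290, 33, 29, 169], [255.4, 304.8], [0.7199, -0.325, 0.1])
```

View pics/w2.png

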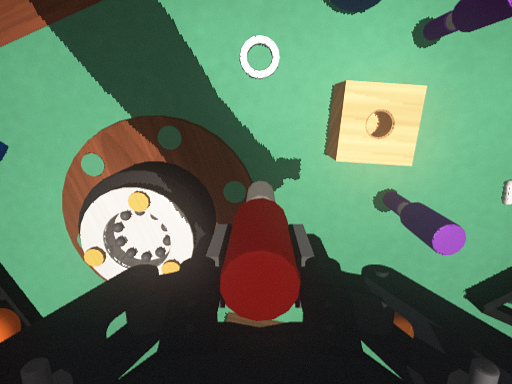

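The wrist view shows the drift held straight, with its nose tip at (261,188). Lugs are at (138,201), (94,257) and (170,267, partly hidden), and the empty hole of the small stand is at (379,123). Next I'll fit the cup pose from all views.

```bash
python3 - <<'E'
from h import *
from scipy.optimize import least_squares
from scipy.spatial.transform import Rotation as Ro
s=bot.state();W=cam("wrist",s);T=cam("top");S=cam("scene")
obs=[(T,0,(249.2,194)),(T,1,(248.7,222.6)),(T,2,(273.7,208.6)),(S,0,(261.6,178.2)),(S,1,(241.6,168.2)),(S,2,(239.4,185)),(W,1,(138.4,201.4)),(W,2,(93.7,257.1))]
sg={id(T):.4,id(S):.4,id(W):2}
def L(p):
    R=Ro.from_rotvec([p[3],p[4],0]).as_matrix()@Ro.from_euler('z',p[5]).as_matrix()
    return [np.array(p[:3])+R@np.array([.042*np.cos(a),.042*np.sin(a),.01]) for a in np.radians([0,120,240])]
def f(p):
    l=L(p);o=[]
    for c,i,uv in obs:
        b=p[6:8] if c is S else p[8:10] if c is W else p[10:12]
        o+=list((proj(c,l[i])+b-uv)/sg[id(c)])
    return np.array(o+list(np.array(p[3:5])/.04)+list(np.array(p[6:8])/1.)+list(np.array(p[8:10])/3)+list(np.array(p[10:12])/.8))
r=least_squares(f,[.486,0,.095,0,0,.5]+[0]*6,x_scale=[.01]*3+[.1]*3+[1]*6)
print(r.cost,r.x.round(4),np.round(np.array(L(r.x)),4))
sd=np.sqrt(np.diag(np.linalg.inv(r.jac.T@r.jac)));print(sd.round(4))
print("nose px",proj(W,np.array(s["tool_pos"])+np.array([0,0,-.08])), "stand hole",ray(W,379,123,.05), ray(W,378,124,.05))
im=cv2.imread("pics/w2.png");cv2.imwrite("pics/w2c.png",cv2.resize(im[150:330,50:300],None,fx=3,fy=3,interpolation=2))
E
```

```text
0.817978311553818 [ 0.4863  0.0023  0.0941 -0.0033  0.0204  0.4908 -0.0506 -0.0407  0.8363
  1.1219  0.1136  0.2415] [[ 0.5236  0.0221  0.1033]
 [ 0.4509  0.0245  0.1048]
 [ 0.4851 -0.0396  0.1043]]
[1.6000e-03 1.6000e-03 3.1000e-03 2.3100e-02 2.4600e-02 1.1000e-02
 5.3250e-01 8.5580e-01 2.2066e+00 2.1108e+00 6.2660e-01 6.1130e-01]
nose px [259.69741003 194.85141382] stand hole [0.4731846  0.26412969 0.05      ] [0.4737847  0.26291529 0.05      ]
```

View pics/w2c.png

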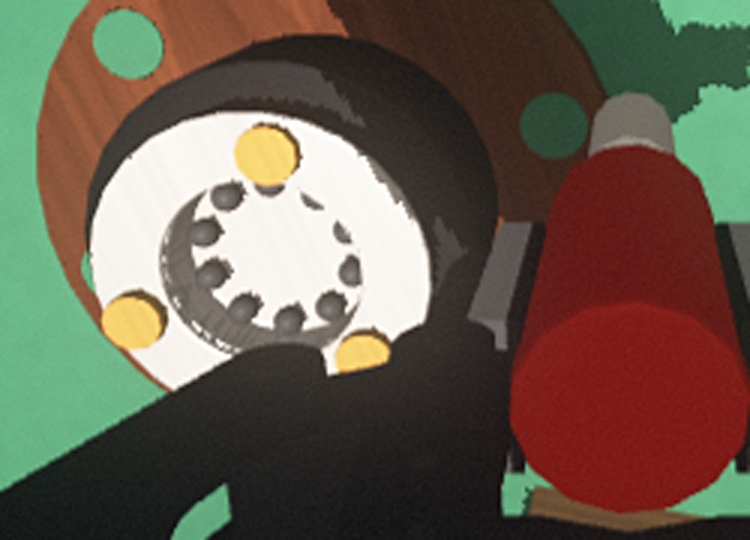

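Emit:
servo_tool:
  targets:
    - {"tx": -0.005, "ty": -0.03, "tz": 0, "ax": 0, "ay": 0, "az": 0, "jaw": -1}
    - {"tx": -0.01, "ty": -0.05, "tz": 0, "ax": 0, "ay": 0, "az": 0, "jaw": -1}
    - {"tx": -0.01, "ty": -0.06, "tz": 0.01, "ax": 0, "ay": 0, "az": 0, "jaw": -1}
    - {"tx": -0.004, "ty": -0.0425, "tz": 0.02, "ax": 0, "ay": 0, "az": 0, "jaw": -1}
    - {"tx": 0, "ty": 0, "tz": 0.018, "ax": 0, "ay": 0, "az": 0, "jaw": -1}
    - {"tx": 0, "ty": 0, "tz": 0.007, "ax": 0, "ay": 0, "az": 0, "jaw": -1}
    - {"tx": 0, "ty": 0, "tz": 0, "ax": 0, "ay": 0, "az": 0, "jaw": -1}
    - {"tx": 0, "ty": 0, "tz": 0, "ax": 0, "ay": 0, "az": 0, "jaw": -1}

```text
t: 5.72
tool_pos: [0.452, 0.0257, 0.1954]
tool_rot: [[-0.934, 0.357, -0.0], [0.357, 0.934, 0.0], [0.0, 0.0, -1.0]]
force: [-0.5, 0.5, -1.5]
grip_width: 0.028
gripper_force: 119.2
```

Emit:
servo_tool:
  targets:
    - {"tx": 0, "ty": 0, "tz": 0.0005, "ax": 0, "ay": 0, "az": 0, "jaw": -1}
    - {"tx": 0, "ty": 0, "tz": 0.0005, "ax": 0, "ay": 0, "az": 0, "jaw": -1}
    - {"tx": 0, "ty": 0, "tz": 0.0005, "ax": 0, "ay": 0, "az": 0, "jaw": -1}
    - {"tx": 0, "ty": 0, "tz": 0.0005, "ax": 0, "ay": 0, "az": 0, "jaw": -1}
    - {"tx": 0, "ty": 0, "tz": 0.0005, "ax": 0, "ay": 0, "az": 0, "jaw": -1}
    - {"tx": 0, "ty": 0, "tz": 0.0005, "ax": 0, "ay": 0, "az": 0, "jaw": -1}
    - {"tx": 0, "ty": 0, "tz": 0, "ax": 0, "ay": 0, "az": 0, "jaw": -1}
    - {"tx": 0, "ty": 0, "tz": 0, "ax": 0, "ay": 0, "az": 0, "jaw": -1}

```text
t: 6.38
tool_pos: [0.4517, 0.0247, 0.1935]
tool_rot: [[-0.933, 0.359, -0.0], [0.359, 0.933, -0.0], [0.0, -0.0, -1.0]]
force: [-1.0, 0.1, -1.2]
grip_width: 0.0278
gripper_force: 119.2
```

Emit:
servo_tool:
  targets:
    - {"tx": 0, "ty": 0, "tz": 0.001, "ax": 0, "ay": 0, "az": 0, "jaw": -1}
    - {"tx": 0, "ty": 0, "tz": 0.001, "ax": 0, "ay": 0, "az": 0, "jaw": -1}
    - {"tx": 0, "ty": 0, "tz": 0.001, "ax": 0, "ay": 0, "az": 0, "jaw": -1}
    - {"tx": 0, "ty": 0, "tz": 0.001, "ax": 0, "ay": 0, "az": 0, "jaw": -1}
    - {"tx": 0, "ty": 0, "tz": 0.001, "ax": 0, "ay": 0, "az": 0, "jaw": -1}
    - {"tx": 0, "ty": 0, "tz": 0, "ax": 0, "ay": 0, "az": 0, "jaw": -1}
    - {"tx": 0, "ty": 0, "tz": 0, "ax": 0, "ay": 0, "az": 0, "jaw": -1}
    - {"tx": 0, "ty": 0, "tz": 0, "ax": 0, "ay": 0, "az": 0, "jaw": -1}

```text
t: 7.05
tool_pos: [0.4517, 0.0247, 0.1905]
tool_rot: [[-0.933, 0.359, 0.0], [0.359, 0.933, 0.0], [-0.0, 0.0, -1.0]]
force: [-0.2, 0.6, -2.3]
grip_width: 0.0277
gripper_force: 119.2
```

Emit:
servo_tool:
  targets:
    - {"tx": 0, "ty": 0, "tz": 0.001, "ax": 0, "ay": 0, "az": 0, "jaw": -1}
    - {"tx": 0, "ty": 0, "tz": 0.001, "ax": 0, "ay": 0, "az": 0, "jaw": -1}
    - {"tx": 0, "ty": 0, "tz": 0.001, "ax": 0, "ay": 0, "az": 0, "jaw": -1}
    - {"tx": 0, "ty": 0, "tz": 0, "ax": 0, "ay": 0, "az": 0, "jaw": -1}
    - {"tx": 0, "ty": 0, "tz": 0, "ax": 0, "ay": 0, "az": 0, "jaw": -1}
    - {"tx": 0, "ty": 0, "tz": 0, "ax": 0, "ay": 0, "az": 0, "jaw": -1}
    - {"tx": 0, "ty": 0, "tz": 0, "ax": 0, "ay": 0, "az": 0, "jaw": -1}
    - {"tx": 0, "ty": 0, "tz": 0, "ax": 0, "ay": 0, "az": 0, "jaw": -1}

```text
t: 7.72
tool_pos: [0.4517, 0.0247, 0.1887]
tool_rot: [[-0.933, 0.359, 0.0], [0.359, 0.933, 0.0], [-0.0, 0.0, -1.0]]
force: [0.4, -0.2, -1.7]
grip_width: 0.0276
gripper_force: 119.2
```

Emit:
servo_tool:
  targets:
    - {"tx": 0, "ty": 0, "tz": 0.001, "ax": 0, "ay": 0, "az": 0, "jaw": -1}
    - {"tx": 0, "ty": 0, "tz": 0.001, "ax": 0, "ay": 0, "az": 0, "jaw": -1}
    - {"tx": 0, "ty": 0, "tz": 0.001, "ax": 0, "ay": 0, "az": 0, "jaw": -1}
    - {"tx": 0, "ty": 0, "tz": 0, "ax": 0, "ay": 0, "az": 0, "jaw": -1}
    - {"tx": 0, "ty": 0, "tz": 0, "ax": 0, "ay": 0, "az": 0, "jaw": -1}
    - {"tx": 0, "ty": 0, "tz": 0, "ax": 0, "ay": 0, "az": 0, "jaw": -1}
    - {"tx": 0, "ty": 0, "tz": 0, "ax": 0, "ay": 0, "az": 0, "jaw": -1}
    - {"tx": 0, "ty": 0, "tz": 0, "ax": 0, "ay": 0, "az": 0, "jaw": -1}

```text
t: 8.38
tool_pos: [0.4519, 0.0248, 0.1873]
tool_rot: [[-0.934, 0.359, 0.001], [0.359, 0.934, 0.0], [-0.001, 0.0, -1.0]]
force: [-1.1, 0.2, 4.2]
grip_width: 0.0277
gripper_force: 119.6
```

Emit:
servo_tool:
  targets:
    - {"tx": 0, "ty": 0, "tz": 0.001, "ax": 0, "ay": 0, "az": 0, "jaw": -1}
    - {"tx": 0, "ty": 0, "tz": 0.001, "ax": 0, "ay": 0, "az": 0, "jaw": -1}
    - {"tx": 0, "ty": 0, "tz": 0, "ax": 0, "ay": 0, "az": 0, "jaw": -1}
    - {"tx": 0, "ty": 0, "tz": 0, "ax": 0, "ay": 0, "az": 0, "jaw": -1}
    - {"tx": 0, "ty": 0, "tz": 0, "ax": 0, "ay": 0, "az": 0, "jaw": -1}
    - {"tx": 0, "ty": 0, "tz": 0, "ax": 0, "ay": 0, "az": 0, "jaw": -1}
    - {"tx": 0, "ty": 0, "tz": 0, "ax": 0, "ay": 0, "az": 0, "jaw": -1}
    - {"tx": 0, "ty": 0, "tz": 0, "ax": 0, "ay": 0, "az": 0, "jaw": -1}

```text
t: 9.05
tool_pos: [0.4519, 0.0248, 0.1865]
tool_rot: [[-0.933, 0.359, 0.001], [0.359, 0.933, 0.0], [-0.001, 0.001, -1.0]]
force: [-2.5, 0.8, 7.5]
grip_width: 0.0281
gripper_force: 120.1
```

Emit:
servo_tool:
  targets:
    - {"tx": 0, "ty": 0, "tz": -0.011, "ax": 0, "ay": 0, "az": 0, "jaw": -1}
    - {"tx": 0, "ty": 0, "tz": 0, "ax": 0, "ay": 0, "az": 0, "jaw": -1}
    - {"tx": -0.03, "ty": 0.01, "tz": 0, "ax": 0, "ay": 0, "az": 0, "jaw": -1}
    - {"tx": -0.05, "ty": 0.0185, "tz": 0, "ax": 0, "ay": 0, "az": 0, "jaw": -1}
    - {"tx": -0.033, "ty": 0.01, "tz": 0, "ax": 0, "ay": 0, "az": 0, "jaw": -1}
    - {"tx": 0, "ty": 0, "tz": 0, "ax": 0, "ay": 0, "az": 0, "jaw": -1}
    - {"tx": 0, "ty": 0, "tz": 0.003, "ax": 0, "ay": 0, "az": 0, "jaw": -1}
    - {"tx": 0, "ty": 0, "tz": 0, "ax": 0, "ay": 0, "az": 0, "jaw": -1}

```text
t: 9.72
tool_pos: [0.5221, 0.0219, 0.1892]
tool_rot: [[-0.933, 0.359, -0.003], [0.359, 0.933, -0.0], [0.003, -0.001, -1.0]]
force: [0.4, -0.0, -1.4]
grip_width: 0.0276
gripper_force: 119.8
```

Emit:
servo_tool:
  targets:
    - {"tx": 0, "ty": 0, "tz": 0.001, "ax": 0, "ay": 0, "az": 0, "jaw": -1}
    - {"tx": 0, "ty": 0, "tz": 0.001, "ax": 0, "ay": 0, "az": 0, "jaw": -1}
    - {"tx": 0, "ty": 0, "tz": 0.0005, "ax": 0, "ay": 0, "az": 0, "jaw": -1}
    - {"tx": 0, "ty": 0, "tz": 0, "ax": 0, "ay": 0, "az": 0, "jaw": -1}
    - {"tx": 0, "ty": 0, "tz": 0, "ax": 0, "ay": 0, "az": 0, "jaw": -1}
    - {"tx": 0, "ty": 0, "tz": 0, "ax": 0, "ay": 0, "az": 0, "jaw": -1}
    - {"tx": 0, "ty": 0, "tz": 0, "ax": 0, "ay": 0, "az": 0, "jaw": -1}
    - {"tx": 0, "ty": 0, "tz": 0, "ax": 0, "ay": 0, "az": 0, "jaw": -1}

```text
t: 10.38
tool_pos: [0.5233, 0.022, 0.1891]
tool_rot: [[-0.933, 0.359, 0.0], [0.359, 0.933, 0.0], [-0.0, 0.0, -1.0]]
force: [-0.7, -0.1, -0.1]
grip_width: 0.0278
gripper_force: 119.8
```

Emit:
servo_tool:
  targets:
    - {"tx": 0, "ty": 0, "tz": 0.001, "ax": 0, "ay": 0, "az": 0, "jaw": -1}
    - {"tx": 0, "ty": 0, "tz": 0.001, "ax": 0, "ay": 0, "az": 0, "jaw": -1}
    - {"tx": 0, "ty": 0, "tz": 0, "ax": 0, "ay": 0, "az": 0, "jaw": -1}
    - {"tx": 0, "ty": 0, "tz": 0, "ax": 0, "ay": 0, "az": 0, "jaw": -1}
    - {"tx": 0, "ty": 0, "tz": 0, "ax": 0, "ay": 0, "az": 0, "jaw": -1}
    - {"tx": 0, "ty": 0, "tz": 0, "ax": 0, "ay": 0, "az": 0, "jaw": -1}
    - {"tx": 0, "ty": 0, "tz": 0, "ax": 0, "ay": 0, "az": 0, "jaw": -1}
    - {"tx": 0, "ty": 0, "tz": 0, "ax": 0, "ay": 0, "az": 0, "jaw": -1}

```text
t: 11.05
tool_pos: [0.5233, 0.022, 0.1878]
tool_rot: [[-0.933, 0.359, 0.0], [0.359, 0.933, 0.0], [-0.0, 0.0, -1.0]]
force: [-0.1, 0.0, -1.0]
grip_width: 0.0277
gripper_force: 119.8
```

Emit:
servo_tool:
  targets:
    - {"tx": 0, "ty": 0, "tz": 0.001, "ax": 0, "ay": 0, "az": 0, "jaw": -1}
    - {"tx": 0, "ty": 0, "tz": 0.001, "ax": 0, "ay": 0, "az": 0, "jaw": -1}
    - {"tx": 0, "ty": 0, "tz": 0.0005, "ax": 0, "ay": 0, "az": 0, "jaw": -1}
    - {"tx": 0, "ty": 0, "tz": 0, "ax": 0, "ay": 0, "az": 0, "jaw": -1}
    - {"tx": 0, "ty": 0, "tz": 0, "ax": 0, "ay": 0, "az": 0, "jaw": -1}
    - {"tx": 0, "ty": 0, "tz": 0, "ax": 0, "ay": 0, "az": 0, "jaw": -1}
    - {"tx": 0, "ty": 0, "tz": 0, "ax": 0, "ay": 0, "az": 0, "jaw": -1}
    - {"tx": 0, "ty": 0, "tz": 0, "ax": 0, "ay": 0, "az": 0, "jaw": -1}

```text
t: 11.72
tool_pos: [0.5233, 0.0219, 0.1863]
tool_rot: [[-0.933, 0.359, 0.0], [0.359, 0.933, -0.0], [-0.0, 0.0, -1.0]]
force: [-0.2, 0.1, -0.1]
grip_width: 0.0279
gripper_force: 119.8
```

Emit:
servo_tool:
  targets:
    - {"tx": 0, "ty": 0, "tz": 0.001, "ax": 0, "ay": 0, "az": 0, "jaw": -1}
    - {"tx": 0, "ty": 0, "tz": 0.0005, "ax": 0, "ay": 0, "az": 0, "jaw": -1}
    - {"tx": 0, "ty": 0, "tz": 0, "ax": 0, "ay": 0, "az": 0, "jaw": -1}
    - {"tx": 0, "ty": 0, "tz": 0, "ax": 0, "ay": 0, "az": 0, "jaw": -1}
    - {"tx": 0, "ty": 0, "tz": 0, "ax": 0, "ay": 0, "az": 0, "jaw": -1}
    - {"tx": 0, "ty": 0, "tz": 0, "ax": 0, "ay": 0, "az": 0, "jaw": -1}
    - {"tx": 0, "ty": 0, "tz": 0, "ax": 0, "ay": 0, "az": 0, "jaw": -1}
    - {"tx": 0, "ty": 0, "tz": 0, "ax": 0, "ay": 0, "az": 0, "jaw": -1}

```text
t: 12.38
tool_pos: [0.5235, 0.022, 0.1857]
tool_rot: [[-0.933, 0.359, 0.001], [0.359, 0.933, 0.0], [-0.001, 0.0, -1.0]]
force: [-0.3, 0.8, 3.0]
grip_width: 0.0279
gripper_force: 119.8
```

Emit:
servo_tool:
  targets:
    - {"tx": 0, "ty": 0, "tz": -0.01, "ax": 0, "ay": 0, "az": 0, "jaw": -1}
    - {"tx": 0, "ty": 0, "tz": 0, "ax": 0, "ay": 0, "az": 0, "jaw": -1}
    - {"tx": 0.007, "ty": -0.035, "tz": 0, "ax": 0, "ay": 0, "az": 0, "jaw": -1}
    - {"tx": 0.01, "ty": -0.05, "tz": 0, "ax": 0, "ay": 0, "az": 0, "jaw": -1}
    - {"tx": 0.006, "ty": -0.035, "tz": 0, "ax": 0, "ay": 0, "az": 0, "jaw": -1}
    - {"tx": 0, "ty": 0, "tz": 0, "ax": 0, "ay": 0, "az": 0, "jaw": -1}
    - {"tx": 0, "ty": 0, "tz": 0.002, "ax": 0, "ay": 0, "az": 0, "jaw": -1}
    - {"tx": 0, "ty": 0, "tz": 0, "ax": 0, "ay": 0, "az": 0, "jaw": -1}

```text
t: 13.05
tool_pos: [0.4848, -0.0402, 0.19]
tool_rot: [[-0.933, 0.359, 0.0], [0.359, 0.933, 0.0], [-0.0, 0.0, -1.0]]
force: [-0.3, 0.4, -0.8]
grip_width: 0.0274
gripper_force: 119.7
```

Emit:
servo_tool:
  targets:
    - {"tx": 0, "ty": 0, "tz": 0.001, "ax": 0, "ay": 0, "az": 0, "jaw": -1}
    - {"tx": 0, "ty": 0, "tz": 0.001, "ax": 0, "ay": 0, "az": 0, "jaw": -1}
    - {"tx": 0, "ty": 0, "tz": 0.0005, "ax": 0, "ay": 0, "az": 0, "jaw": -1}
    - {"tx": 0, "ty": 0, "tz": 0, "ax": 0, "ay": 0, "az": 0, "jaw": -1}
    - {"tx": 0, "ty": 0, "tz": 0, "ax": 0, "ay": 0, "az": 0, "jaw": -1}
    - {"tx": 0, "ty": 0, "tz": 0, "ax": 0, "ay": 0, "az": 0, "jaw": -1}
    - {"tx": 0, "ty": 0, "tz": 0, "ax": 0, "ay": 0, "az": 0, "jaw": -1}
    - {"tx": 0, "ty": 0, "tz": 0, "ax": 0, "ay": 0, "az": 0, "jaw": -1}

```text
t: 13.72
tool_pos: [0.4846, -0.0403, 0.1887]
tool_rot: [[-0.934, 0.359, 0.0], [0.359, 0.934, 0.0], [-0.0, 0.0, -1.0]]
force: [0.3, -0.3, -2.1]
grip_width: 0.0275
gripper_force: 119.7
```

Emit:
servo_tool:
  targets:
    - {"tx": 0, "ty": 0, "tz": 0.001, "ax": 0, "ay": 0, "az": 0, "jaw": -1}
    - {"tx": 0, "ty": 0, "tz": 0.001, "ax": 0, "ay": 0, "az": 0, "jaw": -1}
    - {"tx": 0, "ty": 0, "tz": 0, "ax": 0, "ay": 0, "az": 0, "jaw": -1}
    - {"tx": 0, "ty": 0, "tz": 0, "ax": 0, "ay": 0, "az": 0, "jaw": -1}
    - {"tx": 0, "ty": 0, "tz": 0, "ax": 0, "ay": 0, "az": 0, "jaw": -1}
    - {"tx": 0, "ty": 0, "tz": 0, "ax": 0, "ay": 0, "az": 0, "jaw": -1}
    - {"tx": 0, "ty": 0, "tz": 0, "ax": 0, "ay": 0, "az": 0, "jaw": -1}
    - {"tx": 0, "ty": 0, "tz": 0, "ax": 0, "ay": 0, "az": 0, "jaw": -1}

```text
t: 14.38
tool_pos: [0.4846, -0.0403, 0.1875]
tool_rot: [[-0.933, 0.359, 0.0], [0.359, 0.933, -0.0], [-0.0, -0.0, -1.0]]
force: [0.3, 0.2, -1.0]
grip_width: 0.0274
gripper_force: 119.7
```

Emit:
servo_tool:
  targets:
    - {"tx": 0, "ty": 0, "tz": 0.001, "ax": 0, "ay": 0, "az": 0, "jaw": -1}
    - {"tx": 0, "ty": 0, "tz": 0.001, "ax": 0, "ay": 0, "az": 0, "jaw": -1}
    - {"tx": 0, "ty": 0, "tz": 0.0005, "ax": 0, "ay": 0, "az": 0, "jaw": -1}
    - {"tx": 0, "ty": 0, "tz": 0, "ax": 0, "ay": 0, "az": 0, "jaw": -1}
    - {"tx": 0, "ty": 0, "tz": 0, "ax": 0, "ay": 0, "az": 0, "jaw": -1}
    - {"tx": 0, "ty": 0, "tz": 0, "ax": 0, "ay": 0, "az": 0, "jaw": -1}
    - {"tx": 0, "ty": 0, "tz": 0, "ax": 0, "ay": 0, "az": 0, "jaw": -1}
    - {"tx": 0, "ty": 0, "tz": 0, "ax": 0, "ay": 0, "az": 0, "jaw": -1}

```text
t: 15.05
tool_pos: [0.4848, -0.0405, 0.1864]
tool_rot: [[-0.933, 0.359, 0.001], [0.359, 0.933, -0.0], [-0.001, -0.0, -1.0]]
force: [0.1, -1.5, 4.9]
grip_width: 0.0281
gripper_force: 119.8
```

Emit:
servo_tool:
  targets:
    - {"tx": 0, "ty": 0, "tz": 0.001, "ax": 0, "ay": 0, "az": 0, "jaw": -1}
    - {"tx": 0, "ty": 0, "tz": 0.0005, "ax": 0, "ay": 0, "az": 0, "jaw": -1}
    - {"tx": 0, "ty": 0, "tz": 0, "ax": 0, "ay": 0, "az": 0, "jaw": -1}
    - {"tx": 0, "ty": 0, "tz": 0, "ax": 0, "ay": 0, "az": 0, "jaw": -1}
    - {"tx": 0, "ty": 0, "tz": 0, "ax": 0, "ay": 0, "az": 0, "jaw": -1}
    - {"tx": 0, "ty": 0, "tz": 0, "ax": 0, "ay": 0, "az": 0, "jaw": -1}
    - {"tx": 0, "ty": 0, "tz": 0, "ax": 0, "ay": 0, "az": 0, "jaw": -1}
    - {"tx": 0, "ty": 0, "tz": 0, "ax": 0, "ay": 0, "az": 0, "jaw": -1}

```text
t: 15.72
tool_pos: [0.485, -0.0405, 0.186]
tool_rot: [[-0.933, 0.359, 0.001], [0.359, 0.933, -0.001], [-0.002, -0.0, -1.0]]
force: [-0.6, 0.1, 7.6]
grip_width: 0.0279
gripper_force: 120.1
```

Emit:
servo_tool:
  targets:
    - {"tx": 0, "ty": 0, "tz": 0.0008, "ax": 0, "ay": 0, "az": 0, "jaw": -1}
    - {"tx": 0, "ty": 0, "tz": 0.0008, "ax": 0, "ay": 0, "az": 0, "jaw": -1}
    - {"tx": 0, "ty": 0, "tz": 0.0008, "ax": 0, "ay": 0, "az": 0, "jaw": -1}
    - {"tx": 0, "ty": 0, "tz": 0.0008, "ax": 0, "ay": 0, "az": 0, "jaw": -1}
    - {"tx": 0, "ty": 0, "tz": 0.0008, "ax": 0, "ay": 0, "az": 0, "jaw": -1}
    - {"tx": 0, "ty": 0, "tz": 0.0008, "ax": 0, "ay": 0, "az": 0, "jaw": -1}
    - {"tx": 0, "ty": 0, "tz": 0.0008, "ax": 0, "ay": 0, "az": 0, "jaw": -1}
    - {"tx": 0, "ty": 0, "tz": 0, "ax": 0, "ay": 0, "az": 0, "jaw": -1}

```text
t: 16.38
tool_pos: [0.485, -0.0412, 0.183]
tool_rot: [[-0.933, 0.359, 0.002], [0.359, 0.933, -0.002], [-0.002, -0.001, -1.0]]
force: [-2.7, -2.6, 10.0]
grip_width: 0.0279
gripper_force: 120.3
```

Emit:
servo_tool:
  targets:
    - {"tx": 0, "ty": 0, "tz": -0.0135, "ax": 0, "ay": 0, "az": 0, "jaw": -1}
    - {"tx": 0, "ty": 0, "tz": 0, "ax": 0, "ay": 0, "az": 0, "jaw": -1}
    - {"tx": 0.025, "ty": 0.0215, "tz": 0, "ax": 0, "ay": 0, "az": 0, "jaw": -1}
    - {"tx": 0.042, "ty": 0.038, "tz": 0, "ax": 0, "ay": 0, "az": 0, "jaw": -1}
    - {"tx": 0.025, "ty": 0.022, "tz": 0, "ax": 0, "ay": 0, "az": 0, "jaw": -1}
    - {"tx": 0, "ty": 0, "tz": 0, "ax": 0, "ay": 0, "az": 0, "jaw": -1}
    - {"tx": 0, "ty": 0, "tz": 0.003, "ax": 0, "ay": 0, "az": 0, "jaw": -1}
    - {"tx": 0, "ty": 0, "tz": 0.002, "ax": 0, "ay": 0, "az": 0, "jaw": -1}

```text
t: 17.05
tool_pos: [0.4507, 0.0255, 0.1866]
tool_rot: [[-0.934, 0.358, -0.0], [0.358, 0.934, 0.001], [0.0, 0.001, -1.0]]
force: [-1.5, 1.9, 7.3]
grip_width: 0.0277
gripper_force: 120.0
```

Emit:
servo_tool:
  targets:
    - {"tx": 0, "ty": 0, "tz": 0.001, "ax": 0, "ay": 0, "az": 0, "jaw": -1}
    - {"tx": 0, "ty": 0, "tz": 0.001, "ax": 0, "ay": 0, "az": 0, "jaw": -1}
    - {"tx": 0, "ty": 0, "tz": 0.001, "ax": 0, "ay": 0, "az": 0, "jaw": -1}
    - {"tx": 0, "ty": 0, "tz": 0.001, "ax": 0, "ay": 0, "az": 0, "jaw": -1}
    - {"tx": 0, "ty": 0, "tz": 0.001, "ax": 0, "ay": 0, "az": 0, "jaw": -1}
    - {"tx": 0, "ty": 0, "tz": 0.001, "ax": 0, "ay": 0, "az": 0, "jaw": -1}
    - {"tx": 0, "ty": 0, "tz": 0.001, "ax": 0, "ay": 0, "az": 0, "jaw": -1}
    - {"tx": 0, "ty": 0, "tz": 0.001, "ax": 0, "ay": 0, "az": 0, "jaw": -1}

```text
t: 17.72
tool_pos: [0.4508, 0.0255, 0.1832]
tool_rot: [[-0.933, 0.36, 0.0], [0.36, 0.933, 0.003], [0.001, 0.003, -1.0]]
force: [-5.0, 2.5, 8.4]
grip_width: 0.028
gripper_force: 120.1
```

Emit:
servo_tool:
  targets:
    - {"tx": 0, "ty": 0, "tz": -0.014, "ax": 0, "ay": 0, "az": 0, "jaw": -1}
    - {"tx": 0, "ty": 0, "tz": 0, "ax": 0, "ay": 0, "az": 0, "jaw": -1}
    - {"tx": -0.03, "ty": 0.01, "tz": 0, "ax": 0, "ay": 0, "az": 0, "jaw": -1}
    - {"tx": -0.05, "ty": 0.018, "tz": 0, "ax": 0, "ay": 0, "az": 0, "jaw": -1}
    - {"tx": -0.035, "ty": 0.01, "tz": 0, "ax": 0, "ay": 0, "az": 0, "jaw": -1}
    - {"tx": 0, "ty": 0, "tz": 0, "ax": 0, "ay": 0, "az": 0, "jaw": -1}
    - {"tx": 0, "ty": 0, "tz": 0.003, "ax": 0, "ay": 0, "az": 0, "jaw": -1}
    - {"tx": 0, "ty": 0, "tz": 0.003, "ax": 0, "ay": 0, "az": 0, "jaw": -1}

```text
t: 18.38
tool_pos: [0.5226, 0.0212, 0.186]
tool_rot: [[-0.933, 0.359, -0.002], [0.359, 0.933, -0.0], [0.002, -0.001, -1.0]]
force: [-0.2, 0.9, -0.4]
grip_width: 0.0279
gripper_force: 119.9
```

Emit:
servo_tool:
  targets:
    - {"tx": 0, "ty": 0, "tz": 0.0012, "ax": 0, "ay": 0, "az": 0, "jaw": -1}
    - {"tx": 0, "ty": 0, "tz": 0.0012, "ax": 0, "ay": 0, "az": 0, "jaw": -1}
    - {"tx": 0, "ty": 0, "tz": 0.0012, "ax": 0, "ay": 0, "az": 0, "jaw": -1}
    - {"tx": 0, "ty": 0, "tz": 0.0012, "ax": 0, "ay": 0, "az": 0, "jaw": -1}
    - {"tx": 0, "ty": 0, "tz": 0.0012, "ax": 0, "ay": 0, "az": 0, "jaw": -1}
    - {"tx": 0, "ty": 0, "tz": 0.0012, "ax": 0, "ay": 0, "az": 0, "jaw": -1}
    - {"tx": 0, "ty": 0, "tz": 0.0012, "ax": 0, "ay": 0, "az": 0, "jaw": -1}
    - {"tx": 0, "ty": 0, "tz": 0.0012, "ax": 0, "ay": 0, "az": 0, "jaw": -1}

```text
t: 19.05
tool_pos: [0.5233, 0.0214, 0.1829]
tool_rot: [[-0.933, 0.359, 0.003], [0.359, 0.933, -0.001], [-0.003, 0.0, -1.0]]
force: [-2.6, -0.8, 9.2]
grip_width: 0.0277
gripper_force: 120.1
```

Emit:
servo_tool:
  targets:
    - {"tx": 0, "ty": 0, "tz": 0.0008, "ax": 0, "ay": 0, "az": 0, "jaw": -1}
    - {"tx": 0, "ty": 0, "tz": 0.0008, "ax": 0, "ay": 0, "az": 0, "jaw": -1}
    - {"tx": 0, "ty": 0, "tz": 0.0008, "ax": 0, "ay": 0, "az": 0, "jaw": -1}
    - {"tx": 0, "ty": 0, "tz": 0.0008, "ax": 0, "ay": 0, "az": 0, "jaw": -1}
    - {"tx": 0, "ty": 0, "tz": 0.0008, "ax": 0, "ay": 0, "az": 0, "jaw": -1}
    - {"tx": 0, "ty": 0, "tz": 0.0008, "ax": 0, "ay": 0, "az": 0, "jaw": -1}
    - {"tx": 0, "ty": 0, "tz": 0.0008, "ax": 0, "ay": 0, "az": 0, "jaw": -1}
    - {"tx": 0, "ty": 0, "tz": 0, "ax": 0, "ay": 0, "az": 0, "jaw": -1}

```text
t: 19.72
tool_pos: [0.5238, 0.0215, 0.1798]
tool_rot: [[-0.933, 0.359, 0.004], [0.359, 0.933, -0.001], [-0.004, 0.001, -1.0]]
force: [-1.1, -0.9, 8.6]
grip_width: 0.0277
gripper_force: 120.1
```

Emit:
servo_tool:
  targets:
    - {"tx": 0, "ty": 0, "tz": -0.013, "ax": 0, "ay": 0, "az": 0, "jaw": -1}
    - {"tx": 0, "ty": 0, "tz": 0, "ax": 0, "ay": 0, "az": 0, "jaw": -1}
    - {"tx": 0.007, "ty": -0.035, "tz": 0, "ax": 0, "ay": 0, "az": 0, "jaw": -1}
    - {"tx": 0.01, "ty": -0.05, "tz": 0, "ax": 0, "ay": 0, "az": 0, "jaw": -1}
    - {"tx": 0.006, "ty": -0.0325, "tz": 0, "ax": 0, "ay": 0, "az": 0, "jaw": -1}
    - {"tx": 0, "ty": 0, "tz": 0, "ax": 0, "ay": 0, "az": 0, "jaw": -1}
    - {"tx": 0, "ty": 0, "tz": 0.002, "ax": 0, "ay": 0, "az": 0, "jaw": -1}
    - {"tx": 0, "ty": 0, "tz": 0.002, "ax": 0, "ay": 0, "az": 0, "jaw": -1}

```text
t: 20.38
tool_pos: [0.4852, -0.0393, 0.1832]
tool_rot: [[-0.933, 0.359, 0.0], [0.359, 0.933, -0.001], [-0.001, -0.0, -1.0]]
force: [-1.3, -1.8, 5.3]
grip_width: 0.0281
gripper_force: 119.8
```

Emit:
servo_tool:
  targets:
    - {"tx": 0, "ty": 0, "tz": 0.0009, "ax": 0, "ay": 0, "az": 0, "jaw": -1}
    - {"tx": 0, "ty": 0, "tz": 0.0009, "ax": 0, "ay": 0, "az": 0, "jaw": -1}
    - {"tx": 0, "ty": 0, "tz": 0.0009, "ax": 0, "ay": 0, "az": 0, "jaw": -1}
    - {"tx": 0, "ty": 0, "tz": 0.0009, "ax": 0, "ay": 0, "az": 0, "jaw": -1}
    - {"tx": 0, "ty": 0, "tz": 0.0009, "ax": 0, "ay": 0, "az": 0, "jaw": -1}
    - {"tx": 0, "ty": 0, "tz": 0.0009, "ax": 0, "ay": 0, "az": 0, "jaw": -1}
    - {"tx": 0, "ty": 0, "tz": 0.0009, "ax": 0, "ay": 0, "az": 0, "jaw": -1}
    - {"tx": 0, "ty": 0, "tz": 0, "ax": 0, "ay": 0, "az": 0, "jaw": -1}

```text
t: 21.05
tool_pos: [0.4855, -0.0396, 0.1807]
tool_rot: [[-0.934, 0.358, 0.001], [0.358, 0.934, -0.003], [-0.002, -0.002, -1.0]]
force: [-3.7, -3.0, 9.5]
grip_width: 0.0278
gripper_force: 120.2
```

Emit:
servo_tool:
  targets:
    - {"tx": 0, "ty": 0, "tz": -0.012, "ax": 0, "ay": 0, "az": 0, "jaw": -1}
    - {"tx": 0, "ty": 0, "tz": 0, "ax": 0, "ay": 0, "az": 0, "jaw": -1}
    - {"tx": 0.025, "ty": 0.02, "tz": 0, "ax": 0, "ay": 0, "az": 0, "jaw": -1}
    - {"tx": 0.042, "ty": 0.038, "tz": 0, "ax": 0, "ay": 0, "az": 0, "jaw": -1}
    - {"tx": 0.025, "ty": 0.021, "tz": 0, "ax": 0, "ay": 0, "az": 0, "jaw": -1}
    - {"tx": 0, "ty": 0, "tz": 0, "ax": 0, "ay": 0, "az": 0, "jaw": -1}
    - {"tx": 0, "ty": 0, "tz": 0.003, "ax": 0, "ay": 0, "az": 0, "jaw": -1}
    - {"tx": 0, "ty": 0, "tz": 0.003, "ax": 0, "ay": 0, "az": 0, "jaw": -1}

```text
t: 21.72
tool_pos: [0.4511, 0.0254, 0.1831]
tool_rot: [[-0.934, 0.358, 0.001], [0.358, 0.934, 0.001], [-0.001, 0.001, -1.0]]
force: [-1.4, 1.5, 7.8]
grip_width: 0.0276
gripper_force: 120.0
```

Emit:
servo_tool:
  targets:
    - {"tx": 0, "ty": 0, "tz": 0.0009, "ax": 0, "ay": 0, "az": 0, "jaw": -1}
    - {"tx": 0, "ty": 0, "tz": 0.0009, "ax": 0, "ay": 0, "az": 0, "jaw": -1}
    - {"tx": 0, "ty": 0, "tz": 0.0009, "ax": 0, "ay": 0, "az": 0, "jaw": -1}
    - {"tx": 0, "ty": 0, "tz": 0.0009, "ax": 0, "ay": 0, "az": 0, "jaw": -1}
    - {"tx": 0, "ty": 0, "tz": 0.0009, "ax": 0, "ay": 0, "az": 0, "jaw": -1}
    - {"tx": 0, "ty": 0, "tz": 0.0009, "ax": 0, "ay": 0, "az": 0, "jaw": -1}
    - {"tx": 0, "ty": 0, "tz": 0.0009, "ax": 0, "ay": 0, "az": 0, "jaw": -1}
    - {"tx": 0, "ty": 0, "tz": 0, "ax": 0, "ay": 0, "az": 0, "jaw": -1}

```text
t: 22.38
tool_pos: [0.4511, 0.0253, 0.1803]
tool_rot: [[-0.933, 0.359, 0.001], [0.359, 0.933, 0.003], [-0.0, 0.003, -1.0]]
force: [-3.3, 3.4, 9.4]
grip_width: 0.0276
gripper_force: 120.2
```

Emit:
servo_tool:
  targets:
    - {"tx": 0, "ty": 0, "tz": 0.0007, "ax": 0, "ay": 0, "az": 0, "jaw": -1}
    - {"tx": 0, "ty": 0, "tz": 0.0007, "ax": 0, "ay": 0, "az": 0, "jaw": -1}
    - {"tx": 0, "ty": 0, "tz": 0.0006, "ax": 0, "ay": 0, "az": 0, "jaw": -1}
    - {"tx": 0, "ty": 0, "tz": 0, "ax": 0, "ay": 0, "az": 0, "jaw": -1}
    - {"tx": 0, "ty": 0, "tz": 0, "ax": 0, "ay": 0, "az": 0, "jaw": -1}
    - {"tx": 0, "ty": 0, "tz": 0, "ax": 0, "ay": 0, "az": 0, "jaw": -1}
    - {"tx": 0, "ty": 0, "tz": 0, "ax": 0, "ay": 0, "az": 0, "jaw": -1}
    - {"tx": 0, "ty": 0, "tz": 0, "ax": 0, "ay": 0, "az": 0, "jaw": -1}

```text
t: 23.05
tool_pos: [0.451, 0.0253, 0.1791]
tool_rot: [[-0.933, 0.359, 0.001], [0.359, 0.933, 0.003], [0.0, 0.003, -1.0]]
force: [-2.7, 3.0, 8.6]
grip_width: 0.0277
gripper_force: 120.2
```

Emit:
servo_tool:
  targets:
    - {"tx": 0, "ty": 0, "tz": 0.0005, "ax": 0, "ay": 0, "az": 0, "jaw": -1}
    - {"tx": 0, "ty": 0, "tz": 0.0005, "ax": 0, "ay": 0, "az": 0, "jaw": -1}
    - {"tx": 0, "ty": 0, "tz": 0.0005, "ax": 0, "ay": 0, "az": 0, "jaw": -1}
    - {"tx": 0, "ty": 0, "tz": 0.0005, "ax": 0, "ay": 0, "az": 0, "jaw": -1}
    - {"tx": 0, "ty": 0, "tz": 0, "ax": 0, "ay": 0, "az": 0, "jaw": -1}
    - {"tx": 0, "ty": 0, "tz": 0, "ax": 0, "ay": 0, "az": 0, "jaw": -1}
    - {"tx": 0, "ty": 0, "tz": 0, "ax": 0, "ay": 0, "az": 0, "jaw": -1}
    - {"tx": 0, "ty": 0, "tz": 0, "ax": 0, "ay": 0, "az": 0, "jaw": -1}

```text
t: 23.72
tool_pos: [0.451, 0.0254, 0.1779]
tool_rot: [[-0.933, 0.359, 0.001], [0.359, 0.933, 0.003], [0.0, 0.003, -1.0]]
force: [-4.2, 2.3, 9.5]
grip_width: 0.0278
gripper_force: 120.2
```

Emit:
servo_tool:
  targets:
    - {"tx": 0, "ty": 0, "tz": 0.0005, "ax": 0, "ay": 0, "az": 0, "jaw": -1}
    - {"tx": 0, "ty": 0, "tz": 0.0005, "ax": 0, "ay": 0, "az": 0, "jaw": -1}
    - {"tx": 0, "ty": 0, "tz": 0.0005, "ax": 0, "ay": 0, "az": 0, "jaw": -1}
    - {"tx": 0, "ty": 0, "tz": 0.0005, "ax": 0, "ay": 0, "az": 0, "jaw": -1}
    - {"tx": 0, "ty": 0, "tz": 0, "ax": 0, "ay": 0, "az": 0, "jaw": -1}
    - {"tx": 0, "ty": 0, "tz": 0, "ax": 0, "ay": 0, "az": 0, "jaw": -1}
    - {"tx": 0, "ty": 0, "tz": 0, "ax": 0, "ay": 0, "az": 0, "jaw": -1}
    - {"tx": 0, "ty": 0, "tz": 0, "ax": 0, "ay": 0, "az": 0, "jaw": -1}

```text
t: 24.38
tool_pos: [0.451, 0.0254, 0.177]
tool_rot: [[-0.933, 0.359, 0.001], [0.359, 0.933, 0.003], [0.0, 0.003, -1.0]]
force: [-4.3, 3.0, 10.8]
grip_width: 0.0279
gripper_force: 120.4
```

Emit:
servo_tool:
  targets:
    - {"tx": 0, "ty": 0, "tz": 0.0005, "ax": 0, "ay": 0, "az": 0, "jaw": -1}
    - {"tx": 0, "ty": 0, "tz": 0.0005, "ax": 0, "ay": 0, "az": 0, "jaw": -1}
    - {"tx": 0, "ty": 0, "tz": 0.0005, "ax": 0, "ay": 0, "az": 0, "jaw": -1}
    - {"tx": 0, "ty": 0, "tz": 0, "ax": 0, "ay": 0, "az": 0, "jaw": -1}
    - {"tx": 0, "ty": 0, "tz": 0, "ax": 0, "ay": 0, "az": 0, "jaw": -1}
    - {"tx": 0, "ty": 0, "tz": 0, "ax": 0, "ay": 0, "az": 0, "jaw": -1}
    - {"tx": 0, "ty": 0, "tz": 0, "ax": 0, "ay": 0, "az": 0, "jaw": -1}
    - {"tx": 0, "ty": 0, "tz": 0, "ax": 0, "ay": 0, "az": 0, "jaw": -1}

```text
t: 25.05
tool_pos: [0.451, 0.0254, 0.1766]
tool_rot: [[-0.933, 0.359, 0.002], [0.359, 0.933, 0.003], [-0.0, 0.004, -1.0]]
force: [-5.2, 2.7, 14.0]
grip_width: 0.0277
gripper_force: 120.5
```

Emit:
servo_tool:
  targets:
    - {"tx": 0, "ty": 0, "tz": -0.013, "ax": 0, "ay": 0, "az": 0, "jaw": -1}
    - {"tx": 0, "ty": 0, "tz": -0.003, "ax": 0, "ay": 0, "az": 0, "jaw": -1}
    - {"tx": -0.025, "ty": -0.02, "tz": 0, "ax": 0, "ay": 0, "az": 0, "jaw": -1}
    - {"tx": -0.042, "ty": -0.038, "tz": 0, "ax": 0, "ay": 0, "az": 0, "jaw": -1}
    - {"tx": -0.025, "ty": -0.021, "tz": 0, "ax": 0, "ay": 0, "az": 0, "jaw": -1}
    - {"tx": 0, "ty": 0, "tz": 0, "ax": 0, "ay": 0, "az": 0, "jaw": -1}
    - {"tx": 0, "ty": 0, "tz": 0.002, "ax": 0, "ay": 0, "az": 0, "jaw": -1}
    - {"tx": 0, "ty": 0, "tz": 0.002, "ax": 0, "ay": 0, "az": 0, "jaw": -1}

```text
t: 25.72
tool_pos: [0.4848, -0.0395, 0.1812]
tool_rot: [[-0.933, 0.36, -0.001], [0.36, 0.933, -0.0], [0.001, -0.0, -1.0]]
force: [0.2, -0.0, 0.9]
grip_width: 0.0278
gripper_force: 119.8
```

Emit:
servo_tool:
  targets:
    - {"tx": 0, "ty": 0, "tz": 0.001, "ax": 0, "ay": 0, "az": 0, "jaw": -1}
    - {"tx": 0, "ty": 0, "tz": 0.001, "ax": 0, "ay": 0, "az": 0, "jaw": -1}
    - {"tx": 0, "ty": 0, "tz": 0.001, "ax": 0, "ay": 0, "az": 0, "jaw": -1}
    - {"tx": 0, "ty": 0, "tz": 0.001, "ax": 0, "ay": 0, "az": 0, "jaw": -1}
    - {"tx": 0, "ty": 0, "tz": 0.001, "ax": 0, "ay": 0, "az": 0, "jaw": -1}
    - {"tx": 0, "ty": 0, "tz": 0.001, "ax": 0, "ay": 0, "az": 0, "jaw": -1}
    - {"tx": 0, "ty": 0, "tz": 0.001, "ax": 0, "ay": 0, "az": 0, "jaw": -1}
    - {"tx": 0, "ty": 0, "tz": 0, "ax": 0, "ay": 0, "az": 0, "jaw": -1}

```text
t: 26.38
tool_pos: [0.4851, -0.0395, 0.1791]
tool_rot: [[-0.934, 0.358, 0.002], [0.358, 0.934, -0.002], [-0.002, -0.001, -1.0]]
force: [-2.9, -2.4, 8.6]
grip_width: 0.0279
gripper_force: 120.2
```

Emit:
servo_tool:
  targets:
    - {"tx": 0, "ty": 0, "tz": 0.0007, "ax": 0, "ay": 0, "az": 0, "jaw": -1}
    - {"tx": 0, "ty": 0, "tz": 0.0007, "ax": 0, "ay": 0, "az": 0, "jaw": -1}
    - {"tx": 0, "ty": 0, "tz": 0.0006, "ax": 0, "ay": 0, "az": 0, "jaw": -1}
    - {"tx": 0, "ty": 0, "tz": 0, "ax": 0, "ay": 0, "az": 0, "jaw": -1}
    - {"tx": 0, "ty": 0, "tz": 0, "ax": 0, "ay": 0, "az": 0, "jaw": -1}
    - {"tx": 0, "ty": 0, "tz": 0, "ax": 0, "ay": 0, "az": 0, "jaw": -1}
    - {"tx": 0, "ty": 0, "tz": 0, "ax": 0, "ay": 0, "az": 0, "jaw": -1}
    - {"tx": 0, "ty": 0, "tz": 0, "ax": 0, "ay": 0, "az": 0, "jaw": -1}

```text
t: 27.05
tool_pos: [0.4851, -0.0397, 0.178]
tool_rot: [[-0.934, 0.358, 0.002], [0.358, 0.934, -0.002], [-0.003, -0.002, -1.0]]
force: [-2.4, -4.2, 9.2]
grip_width: 0.0277
gripper_force: 120.2
```

Still sliding. Another 1.2 mm.

Emit:
servo_tool:
  targets:
    - {"tx": 0, "ty": 0, "tz": 0.0005, "ax": 0, "ay": 0, "az": 0, "jaw": -1}
    - {"tx": 0, "ty": 0, "tz": 0.0005, "ax": 0, "ay": 0, "az": 0, "jaw": -1}
    - {"tx": 0, "ty": 0, "tz": 0.0005, "ax": 0, "ay": 0, "az": 0, "jaw": -1}
    - {"tx": 0, "ty": 0, "tz": 0.0005, "ax": 0, "ay": 0, "az": 0, "jaw": -1}
    - {"tx": 0, "ty": 0, "tz": 0, "ax": 0, "ay": 0, "az": 0, "jaw": -1}
    - {"tx": 0, "ty": 0, "tz": 0, "ax": 0, "ay": 0, "az": 0, "jaw": -1}
    - {"tx": 0, "ty": 0, "tz": 0, "ax": 0, "ay": 0, "az": 0, "jaw": -1}
    - {"tx": 0, "ty": 0, "tz": 0, "ax": 0, "ay": 0, "az": 0, "jaw": -1}

```text
t: 27.72
tool_pos: [0.4852, -0.0398, 0.1772]
tool_rot: [[-0.934, 0.358, 0.002], [0.358, 0.934, -0.003], [-0.003, -0.002, -1.0]]
force: [-2.4, -3.7, 8.6]
grip_width: 0.0278
gripper_force: 120.3
```

Emit:
servo_tool:
  targets:
    - {"tx": 0, "ty": 0, "tz": 0.0005, "ax": 0, "ay": 0, "az": 0, "jaw": -1}
    - {"tx": 0, "ty": 0, "tz": 0.0005, "ax": 0, "ay": 0, "az": 0, "jaw": -1}
    - {"tx": 0, "ty": 0, "tz": 0.0005, "ax": 0, "ay": 0, "az": 0, "jaw": -1}
    - {"tx": 0, "ty": 0, "tz": 0, "ax": 0, "ay": 0, "az": 0, "jaw": -1}
    - {"tx": 0, "ty": 0, "tz": 0, "ax": 0, "ay": 0, "az": 0, "jaw": -1}
    - {"tx": 0, "ty": 0, "tz": 0, "ax": 0, "ay": 0, "az": 0, "jaw": -1}
    - {"tx": 0, "ty": 0, "tz": 0, "ax": 0, "ay": 0, "az": 0, "jaw": -1}
    - {"tx": 0, "ty": 0, "tz": 0, "ax": 0, "ay": 0, "az": 0, "jaw": -1}

```text
t: 28.38
tool_pos: [0.4854, -0.0399, 0.1768]
tool_rot: [[-0.934, 0.358, 0.003], [0.358, 0.934, -0.003], [-0.004, -0.002, -1.0]]
force: [-3.5, -3.6, 12.1]
grip_width: 0.0278
gripper_force: 120.7
```

Emit:
servo_tool:
  targets:
    - {"tx": 0, "ty": 0, "tz": -0.013, "ax": 0, "ay": 0, "az": 0, "jaw": -1}
    - {"tx": 0, "ty": 0, "tz": 0, "ax": 0, "ay": 0, "az": 0, "jaw": -1}
    - {"tx": -0.006, "ty": 0.034, "tz": 0, "ax": 0, "ay": 0, "az": 0, "jaw": -1}
    - {"tx": -0.01, "ty": 0.051, "tz": 0, "ax": 0, "ay": 0, "az": 0, "jaw": -1}
    - {"tx": -0.006, "ty": 0.034, "tz": 0, "ax": 0, "ay": 0, "az": 0, "jaw": -1}
    - {"tx": 0, "ty": 0, "tz": 0, "ax": 0, "ay": 0, "az": 0, "jaw": -1}
    - {"tx": 0, "ty": 0, "tz": 0.002, "ax": 0, "ay": 0, "az": 0, "jaw": -1}
    - {"tx": 0, "ty": 0, "tz": 0.002, "ax": 0, "ay": 0, "az": 0, "jaw": -1}

```text
t: 29.05
tool_pos: [0.523, 0.0237, 0.1798]
tool_rot: [[-0.934, 0.358, 0.0], [0.358, 0.934, 0.002], [0.0, 0.002, -1.0]]
force: [-0.0, 2.0, 4.8]
grip_width: 0.0275
gripper_force: 119.8
```

Emit:
servo_tool:
  targets:
    - {"tx": 0, "ty": 0, "tz": 0.0008, "ax": 0, "ay": 0, "az": 0, "jaw": -1}
    - {"tx": 0, "ty": 0, "tz": 0.0008, "ax": 0, "ay": 0, "az": 0, "jaw": -1}
    - {"tx": 0, "ty": 0, "tz": 0.0008, "ax": 0, "ay": 0, "az": 0, "jaw": -1}
    - {"tx": 0, "ty": 0, "tz": 0.0008, "ax": 0, "ay": 0, "az": 0, "jaw": -1}
    - {"tx": 0, "ty": 0, "tz": 0.0008, "ax": 0, "ay": 0, "az": 0, "jaw": -1}
    - {"tx": 0, "ty": 0, "tz": 0, "ax": 0, "ay": 0, "az": 0, "jaw": -1}
    - {"tx": 0, "ty": 0, "tz": 0, "ax": 0, "ay": 0, "az": 0, "jaw": -1}
    - {"tx": 0, "ty": 0, "tz": 0, "ax": 0, "ay": 0, "az": 0, "jaw": -1}

```text
t: 29.72
tool_pos: [0.5233, 0.0231, 0.1788]
tool_rot: [[-0.933, 0.359, 0.002], [0.359, 0.933, 0.002], [-0.001, 0.003, -1.0]]
force: [0.0, 3.1, 7.1]
grip_width: 0.0279
gripper_force: 120.1
```

Emit:
servo_tool:
  targets:
    - {"tx": 0, "ty": 0, "tz": 0.0005, "ax": 0, "ay": 0, "az": 0, "jaw": -1}
    - {"tx": 0, "ty": 0, "tz": 0.0005, "ax": 0, "ay": 0, "az": 0, "jaw": -1}
    - {"tx": 0, "ty": 0, "tz": 0.0005, "ax": 0, "ay": 0, "az": 0, "jaw": -1}
    - {"tx": 0, "ty": 0, "tz": 0.0005, "ax": 0, "ay": 0, "az": 0, "jaw": -1}
    - {"tx": 0, "ty": 0, "tz": 0.0005, "ax": 0, "ay": 0, "az": 0, "jaw": -1}
    - {"tx": 0, "ty": 0, "tz": 0, "ax": 0, "ay": 0, "az": 0, "jaw": -1}
    - {"tx": 0, "ty": 0, "tz": 0, "ax": 0, "ay": 0, "az": 0, "jaw": -1}
    - {"tx": 0, "ty": 0, "tz": 0, "ax": 0, "ay": 0, "az": 0, "jaw": -1}

```text
t: 30.38
tool_pos: [0.5235, 0.0231, 0.1776]
tool_rot: [[-0.933, 0.359, 0.003], [0.359, 0.933, 0.003], [-0.002, 0.004, -1.0]]
force: [-1.9, 4.0, 8.2]
grip_width: 0.0276
gripper_force: 120.0
```

Emit:
servo_tool:
  targets:
    - {"tx": 0, "ty": 0, "tz": 0.0005, "ax": 0, "ay": 0, "az": 0, "jaw": -1}
    - {"tx": 0, "ty": 0, "tz": 0.0005, "ax": 0, "ay": 0, "az": 0, "jaw": -1}
    - {"tx": 0, "ty": 0, "tz": 0.0005, "ax": 0, "ay": 0, "az": 0, "jaw": -1}
    - {"tx": 0, "ty": 0, "tz": 0.0005, "ax": 0, "ay": 0, "az": 0, "jaw": -1}
    - {"tx": 0, "ty": 0, "tz": 0, "ax": 0, "ay": 0, "az": 0, "jaw": -1}
    - {"tx": 0, "ty": 0, "tz": 0, "ax": 0, "ay": 0, "az": 0, "jaw": -1}
    - {"tx": 0, "ty": 0, "tz": 0, "ax": 0, "ay": 0, "az": 0, "jaw": -1}
    - {"tx": 0, "ty": 0, "tz": 0, "ax": 0, "ay": 0, "az": 0, "jaw": -1}

```text
t: 31.05
tool_pos: [0.5236, 0.0231, 0.1769]
tool_rot: [[-0.933, 0.359, 0.004], [0.359, 0.933, 0.003], [-0.003, 0.004, -1.0]]
force: [-0.4, 3.6, 10.8]
grip_width: 0.0277
gripper_force: 120.1
```

Emit:
servo_tool:
  targets:
    - {"tx": 0, "ty": 0, "tz": 0.0005, "ax": 0, "ay": 0, "az": 0, "jaw": -1}
    - {"tx": 0, "ty": 0, "tz": 0.0005, "ax": 0, "ay": 0, "az": 0, "jaw": -1}
    - {"tx": 0, "ty": 0, "tz": 0.0005, "ax": 0, "ay": 0, "az": 0, "jaw": -1}
    - {"tx": 0, "ty": 0, "tz": 0, "ax": 0, "ay": 0, "az": 0, "jaw": -1}
    - {"tx": 0, "ty": 0, "tz": 0, "ax": 0, "ay": 0, "az": 0, "jaw": -1}
    - {"tx": 0, "ty": 0, "tz": 0, "ax": 0, "ay": 0, "az": 0, "jaw": -1}
    - {"tx": 0, "ty": 0, "tz": 0, "ax": 0, "ay": 0, "az": 0, "jaw": -1}
    - {"tx": 0, "ty": 0, "tz": 0, "ax": 0, "ay": 0, "az": 0, "jaw": -1}

```text
t: 31.72
tool_pos: [0.5238, 0.0231, 0.1766]
tool_rot: [[-0.933, 0.359, 0.004], [0.359, 0.933, 0.003], [-0.003, 0.004, -1.0]]
force: [-2.1, 4.5, 14.1]
grip_width: 0.0276
gripper_force: 120.1
```

Emit:
servo_tool:
  targets:
    - {"tx": 0, "ty": 0, "tz": 0.0005, "ax": 0, "ay": 0, "az": 0, "jaw": -1}
    - {"tx": 0, "ty": 0, "tz": 0.0005, "ax": 0, "ay": 0, "az": 0, "jaw": -1}
    - {"tx": 0, "ty": 0, "tz": 0.0005, "ax": 0, "ay": 0, "az": 0, "jaw": -1}
    - {"tx": 0, "ty": 0, "tz": 0, "ax": 0, "ay": 0, "az": 0, "jaw": -1}
    - {"tx": 0, "ty": 0, "tz": 0, "ax": 0, "ay": 0, "az": 0, "jaw": -1}
    - {"tx": 0, "ty": 0, "tz": 0, "ax": 0, "ay": 0, "az": 0, "jaw": -1}
    - {"tx": 0, "ty": 0, "tz": 0, "ax": 0, "ay": 0, "az": 0, "jaw": -1}
    - {"tx": 0, "ty": 0, "tz": 0, "ax": 0, "ay": 0, "az": 0, "jaw": -1}

```text
t: 32.38
tool_pos: [0.5239, 0.0231, 0.1763]
tool_rot: [[-0.933, 0.359, 0.005], [0.359, 0.933, 0.003], [-0.004, 0.004, -1.0]]
force: [-2.1, 3.9, 15.9]
grip_width: 0.0278
gripper_force: 120.2
```

Emit:
servo_tool:
  targets:
    - {"tx": 0, "ty": 0, "tz": -0.012, "ax": 0, "ay": 0, "az": 0, "jaw": -1}
    - {"tx": 0, "ty": 0, "tz": 0, "ax": 0, "ay": 0, "az": 0, "jaw": -1}
    - {"tx": 0.03, "ty": -0.011, "tz": 0, "ax": 0, "ay": 0, "az": 0, "jaw": -1}
    - {"tx": 0.05, "ty": -0.019, "tz": 0, "ax": 0, "ay": 0, "az": 0, "jaw": -1}
    - {"tx": 0.0335, "ty": -0.011, "tz": 0, "ax": 0, "ay": 0, "az": 0, "jaw": -1}
    - {"tx": 0, "ty": 0, "tz": 0, "ax": 0, "ay": 0, "az": 0, "jaw": -1}
    - {"tx": 0, "ty": 0, "tz": 0.002, "ax": 0, "ay": 0, "az": 0, "jaw": -1}
    - {"tx": 0, "ty": 0, "tz": 0.002, "ax": 0, "ay": 0, "az": 0, "jaw": -1}

```text
t: 33.05
tool_pos: [0.4508, 0.0236, 0.1774]
tool_rot: [[-0.933, 0.359, 0.0], [0.359, 0.933, -0.001], [-0.001, -0.0, -1.0]]
force: [0.2, -0.4, 1.0]
grip_width: 0.0277
gripper_force: 119.5
```

Emit:
servo_tool:
  targets:
    - {"tx": 0, "ty": 0, "tz": 0.001, "ax": 0, "ay": 0, "az": 0, "jaw": -1}
    - {"tx": 0, "ty": 0, "tz": 0.001, "ax": 0, "ay": 0, "az": 0, "jaw": -1}
    - {"tx": 0, "ty": 0, "tz": 0.001, "ax": 0, "ay": 0, "az": 0, "jaw": -1}
    - {"tx": 0, "ty": 0, "tz": 0.001, "ax": 0, "ay": 0, "az": 0, "jaw": -1}
    - {"tx": 0, "ty": 0, "tz": 0, "ax": 0, "ay": 0, "az": 0, "jaw": -1}
    - {"tx": 0, "ty": 0, "tz": 0, "ax": 0, "ay": 0, "az": 0, "jaw": -1}
    - {"tx": 0, "ty": 0, "tz": 0, "ax": 0, "ay": 0, "az": 0, "jaw": -1}
    - {"tx": 0, "ty": 0, "tz": 0, "ax": 0, "ay": 0, "az": 0, "jaw": -1}

```text
t: 33.72
tool_pos: [0.4514, 0.0238, 0.1767]
tool_rot: [[-0.933, 0.359, 0.001], [0.359, 0.933, -0.001], [-0.001, -0.0, -1.0]]
force: [-4.6, -1.1, 11.1]
grip_width: 0.0275
gripper_force: 120.5
```

Emit:
servo_tool:
  targets:
    - {"tx": 0, "ty": 0, "tz": 0.0005, "ax": 0, "ay": 0, "az": 0, "jaw": -1}
    - {"tx": 0, "ty": 0, "tz": 0.0005, "ax": 0, "ay": 0, "az": 0, "jaw": -1}
    - {"tx": 0, "ty": 0, "tz": 0.0005, "ax": 0, "ay": 0, "az": 0, "jaw": -1}
    - {"tx": 0, "ty": 0, "tz": 0.0005, "ax": 0, "ay": 0, "az": 0, "jaw": -1}
    - {"tx": 0, "ty": 0, "tz": 0, "ax": 0, "ay": 0, "az": 0, "jaw": -1}
    - {"tx": 0, "ty": 0, "tz": 0, "ax": 0, "ay": 0, "az": 0, "jaw": -1}
    - {"tx": 0, "ty": 0, "tz": 0, "ax": 0, "ay": 0, "az": 0, "jaw": -1}
    - {"tx": 0, "ty": 0, "tz": 0, "ax": 0, "ay": 0, "az": 0, "jaw": -1}

```text
t: 34.38
tool_pos: [0.4515, 0.0238, 0.1763]
tool_rot: [[-0.933, 0.359, 0.002], [0.359, 0.933, -0.001], [-0.002, 0.0, -1.0]]
force: [-5.6, -0.7, 15.7]
grip_width: 0.0281
gripper_force: 121.0
```

Emit:
servo_tool:
  targets:
    - {"tx": 0, "ty": 0, "tz": -0.012, "ax": 0, "ay": 0, "az": 0, "jaw": -1}
    - {"tx": 0, "ty": 0, "tz": 0, "ax": 0, "ay": 0, "az": 0, "jaw": -1}
    - {"tx": -0.025, "ty": -0.02, "tz": 0, "ax": 0, "ay": 0, "az": 0, "jaw": -1}
    - {"tx": -0.04, "ty": -0.038, "tz": 0, "ax": 0, "ay": 0, "az": 0, "jaw": -1}
    - {"tx": -0.025, "ty": -0.021, "tz": 0, "ax": 0, "ay": 0, "az": 0, "jaw": -1}
    - {"tx": 0, "ty": 0, "tz": 0, "ax": 0, "ay": 0, "az": 0, "jaw": -1}
    - {"tx": 0, "ty": 0, "tz": 0.002, "ax": 0, "ay": 0, "az": 0, "jaw": -1}
    - {"tx": 0, "ty": 0, "tz": 0.002, "ax": 0, "ay": 0, "az": 0, "jaw": -1}

```text
t: 35.05
tool_pos: [0.4837, -0.0392, 0.178]
tool_rot: [[-0.933, 0.359, -0.002], [0.359, 0.933, 0.001], [0.002, -0.0, -1.0]]
force: [0.0, 0.2, -1.4]
grip_width: 0.028
gripper_force: 119.8
```

Emit:
servo_tool:
  targets:
    - {"tx": 0, "ty": 0, "tz": 0.001, "ax": 0, "ay": 0, "az": 0, "jaw": -1}
    - {"tx": 0, "ty": 0, "tz": 0.001, "ax": 0, "ay": 0, "az": 0, "jaw": -1}
    - {"tx": 0, "ty": 0, "tz": 0.001, "ax": 0, "ay": 0, "az": 0, "jaw": -1}
    - {"tx": 0, "ty": 0, "tz": 0.001, "ax": 0, "ay": 0, "az": 0, "jaw": -1}
    - {"tx": 0, "ty": 0, "tz": 0, "ax": 0, "ay": 0, "az": 0, "jaw": -1}
    - {"tx": 0, "ty": 0, "tz": 0, "ax": 0, "ay": 0, "az": 0, "jaw": -1}
    - {"tx": 0, "ty": 0, "tz": 0, "ax": 0, "ay": 0, "az": 0, "jaw": -1}
    - {"tx": 0, "ty": 0, "tz": 0, "ax": 0, "ay": 0, "az": 0, "jaw": -1}

```text
t: 35.72
tool_pos: [0.484, -0.0392, 0.1771]
tool_rot: [[-0.934, 0.358, 0.001], [0.358, 0.934, -0.0], [-0.001, 0.0, -1.0]]
force: [-2.4, -1.0, 5.3]
grip_width: 0.0278
gripper_force: 119.8
```

Emit:
servo_tool:
  targets:
    - {"tx": 0, "ty": 0, "tz": 0.0006, "ax": 0, "ay": 0, "az": 0, "jaw": -1}
    - {"tx": 0, "ty": 0, "tz": 0.0006, "ax": 0, "ay": 0, "az": 0, "jaw": -1}
    - {"tx": 0, "ty": 0, "tz": 0.0006, "ax": 0, "ay": 0, "az": 0, "jaw": -1}
    - {"tx": 0, "ty": 0, "tz": 0.0006, "ax": 0, "ay": 0, "az": 0, "jaw": -1}
    - {"tx": 0, "ty": 0, "tz": 0, "ax": 0, "ay": 0, "az": 0, "jaw": -1}
    - {"tx": 0, "ty": 0, "tz": 0, "ax": 0, "ay": 0, "az": 0, "jaw": -1}
    - {"tx": 0, "ty": 0, "tz": 0, "ax": 0, "ay": 0, "az": 0, "jaw": -1}
    - {"tx": 0, "ty": 0, "tz": 0, "ax": 0, "ay": 0, "az": 0, "jaw": -1}

```text
t: 36.38
tool_pos: [0.4842, -0.0394, 0.1766]
tool_rot: [[-0.934, 0.358, 0.002], [0.358, 0.934, -0.0], [-0.002, 0.001, -1.0]]
force: [-3.8, -0.4, 10.6]
grip_width: 0.0274
gripper_force: 119.9
```

Emit:
servo_tool:
  targets:
    - {"tx": 0, "ty": 0, "tz": 0.0005, "ax": 0, "ay": 0, "az": 0, "jaw": -1}
    - {"tx": 0, "ty": 0, "tz": 0.0005, "ax": 0, "ay": 0, "az": 0, "jaw": -1}
    - {"tx": 0, "ty": 0, "tz": 0, "ax": 0, "ay": 0, "az": 0, "jaw": -1}
    - {"tx": 0, "ty": 0, "tz": 0, "ax": 0, "ay": 0, "az": 0, "jaw": -1}
    - {"tx": 0, "ty": 0, "tz": 0, "ax": 0, "ay": 0, "az": 0, "jaw": -1}
    - {"tx": 0, "ty": 0, "tz": 0, "ax": 0, "ay": 0, "az": 0, "jaw": -1}
    - {"tx": 0, "ty": 0, "tz": 0, "ax": 0, "ay": 0, "az": 0, "jaw": -1}
    - {"tx": 0, "ty": 0, "tz": 0, "ax": 0, "ay": 0, "az": 0, "jaw": -1}

```text
t: 37.05
tool_pos: [0.4843, -0.0394, 0.1765]
tool_rot: [[-0.934, 0.358, 0.003], [0.358, 0.934, -0.0], [-0.002, 0.001, -1.0]]
force: [-4.1, -1.2, 12.8]
grip_width: 0.0279
gripper_force: 120.1
```

Emit:
servo_tool:
  targets:
    - {"tx": 0, "ty": 0, "tz": 0.0005, "ax": 0, "ay": 0, "az": 0, "jaw": -1}
    - {"tx": 0, "ty": 0, "tz": 0.0005, "ax": 0, "ay": 0, "az": 0, "jaw": -1}
    - {"tx": 0, "ty": 0, "tz": 0.0003, "ax": 0, "ay": 0, "az": 0, "jaw": -1}
    - {"tx": 0, "ty": 0, "tz": 0, "ax": 0, "ay": 0, "az": 0, "jaw": -1}
    - {"tx": 0, "ty": 0, "tz": 0, "ax": 0, "ay": 0, "az": 0, "jaw": -1}
    - {"tx": 0, "ty": 0, "tz": 0, "ax": 0, "ay": 0, "az": 0, "jaw": -1}
    - {"tx": 0, "ty": 0, "tz": 0, "ax": 0, "ay": 0, "az": 0, "jaw": -1}
    - {"tx": 0, "ty": 0, "tz": 0, "ax": 0, "ay": 0, "az": 0, "jaw": -1}

```text
t: 37.72
tool_pos: [0.4845, -0.0395, 0.1762]
tool_rot: [[-0.934, 0.358, 0.003], [0.358, 0.934, -0.0], [-0.003, 0.001, -1.0]]
force: [-4.6, -0.8, 16.3]
grip_width: 0.0277
gripper_force: 120.3
```

Emit:
servo_tool:
  targets:
    - {"tx": 0, "ty": 0, "tz": -0.02, "ax": 0, "ay": 0, "az": 0, "jaw": -1}
    - {"tx": 0, "ty": 0, "tz": -0.04, "ax": 0, "ay": 0, "az": 0, "jaw": -1}
    - {"tx": 0, "ty": 0, "tz": -0.03, "ax": 0, "ay": 0, "az": 0, "jaw": -1}
    - {"tx": 0.012, "ty": 0.03, "tz": 0, "ax": 0, "ay": 0, "az": 0, "jaw": -1}
    - {"tx": 0.02, "ty": 0.05, "tz": 0, "ax": 0, "ay": 0, "az": 0, "jaw": -1}
    - {"tx": 0.025, "ty": 0.06, "tz": 0, "ax": 0, "ay": 0, "az": 0, "jaw": -1}
    - {"tx": 0.025, "ty": 0.06, "tz": 0, "ax": 0, "ay": 0, "az": 0, "jaw": -1}
    - {"tx": 0.025, "ty": 0.06, "tz": 0, "ax": 0, "ay": 0, "az": 0, "jaw": -1}

```text
t: 38.38
tool_pos: [0.4795, 0.131, 0.2271]
tool_rot: [[-0.933, 0.359, -0.0], [0.359, 0.933, 0.001], [0.001, 0.001, -1.0]]
force: [0.6, -0.7, -1.2]
grip_width: 0.0277
gripper_force: 119.7
```

Emit:
servo_tool:
  targets:
    - {"tx": 0.025, "ty": 0.06, "tz": 0, "ax": 0, "ay": 0, "az": 0, "jaw": -1}
    - {"tx": 0.025, "ty": 0.06, "tz": 0, "ax": 0, "ay": 0, "az": 0, "jaw": -1}
    - {"tx": 0.02, "ty": 0.045, "tz": 0, "ax": 0, "ay": 0, "az": 0, "jaw": -1}
    - {"tx": 0.015, "ty": 0.03, "tz": 0, "ax": 0, "ay": 0, "az": 0, "jaw": -1}
    - {"tx": 0.005, "ty": 0.0095, "tz": 0, "ax": 0, "ay": 0, "az": 0, "jaw": -1}
    - {"tx": 0, "ty": 0, "tz": 0, "ax": 0, "ay": 0, "az": 0, "jaw": -1}
    - {"tx": 0, "ty": 0, "tz": 0, "ax": 0, "ay": 0, "az": 0, "jaw": -1}
    - {"tx": 0, "ty": 0, "tz": 0, "ax": 0, "ay": 0, "az": 0, "jaw": -1}

```text
t: 39.05
tool_pos: [0.4735, 0.262, 0.2273]
tool_rot: [[-0.933, 0.36, -0.001], [0.36, 0.933, -0.001], [0.0, -0.001, -1.0]]
force: [-0.1, 0.5, -1.7]
grip_width: 0.0278
gripper_force: 119.7
```

```bash
python3 - <<'E'
from h import *
s=bot.state();im=bot.read_camera("wrist")
C=cam("wrist",s);R=np.array(s["tool_rot"]);p=np.array(s["tool_pos"])
print(p.round(4),R.round(4).tolist())
print("delta tool (units of 600mm)",(R.T@(np.array([.4740,.2632,.0952])-p)/.6).round(4))
print("nose px pred",proj(C,p+R@[0,0,.08]),"hole",proj(C,[.4737,.2633,.05]))
cv2.imwrite("pics/w3.png",cv2.resize(im[100:330,150:370],None,fx=2.5,fy=2.5,interpolation=2))
E
```

```text
[0.4735 0.262  0.2273] [[-0.9331, 0.3597, -0.0007], [0.3597, 0.9331, -0.0007], [0.0004, -0.0009, -1.0]]
delta tool (units of 600mm) [-1.000e-04  2.300e-03  2.202e-01]
nose px pred [259.62187013 194.72905745] hole [260.9361368  168.94435756]
```

View pics/w3.png

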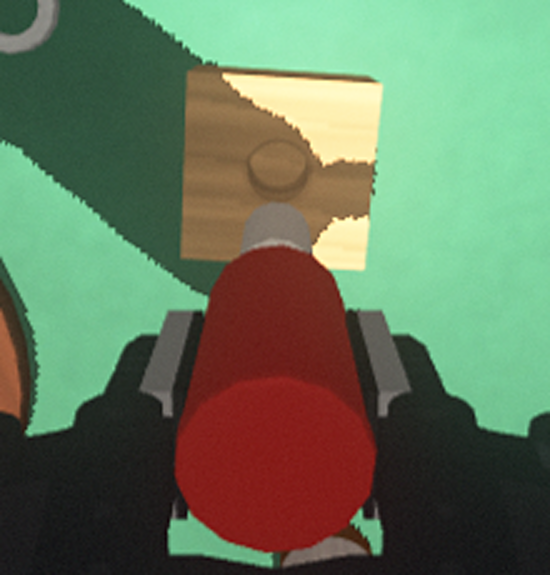

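The wrist view shows the hole at crop (278,167) directly ahead of the nose at crop (277,205), consistent with my projection. I'll lower the drift in.

Emit:
servo_tool:
  targets:
    - {"tx": 0, "ty": 0.002, "tz": 0.03, "ax": 0, "ay": 0, "az": 0, "jaw": -1}
    - {"tx": 0, "ty": 0, "tz": 0.05, "ax": 0, "ay": 0, "az": 0, "jaw": -1}
    - {"tx": 0, "ty": 0, "tz": 0.04, "ax": 0, "ay": 0, "az": 0, "jaw": -1}
    - {"tx": 0, "ty": 0, "tz": 0.02, "ax": 0, "ay": 0, "az": 0, "jaw": -1}
    - {"tx": 0, "ty": 0, "tz": 0.015, "ax": 0, "ay": 0, "az": 0, "jaw": -1}
    - {"tx": 0, "ty": 0, "tz": 0.007, "ax": 0, "ay": 0, "az": 0, "jaw": -1}
    - {"tx": 0, "ty": 0, "tz": 0.007, "ax": 0, "ay": 0, "az": 0, "jaw": -1}
    - {"tx": 0, "ty": 0, "tz": 0, "ax": 0, "ay": 0, "az": 0, "jaw": -1}

```text
t: 39.77
tool_pos: [0.4744, 0.2639, 0.1264]
tool_rot: [[-0.933, 0.359, 0.0], [0.359, 0.933, 0.0], [-0.0, 0.0, -1.0]]
force: [-0.5, 0.6, -0.8]
grip_width: 0.0274
gripper_force: 119.7
```

Emit:
servo_tool:
  targets:
    - {"tx": 0, "ty": 0, "tz": 0.01, "ax": 0, "ay": 0, "az": 0, "jaw": -1}
    - {"tx": 0, "ty": 0, "tz": 0.01, "ax": 0, "ay": 0, "az": 0, "jaw": -1}
    - {"tx": 0, "ty": 0, "tz": 0.01, "ax": 0, "ay": 0, "az": 0, "jaw": -1}
    - {"tx": 0, "ty": 0, "tz": 0.01, "ax": 0, "ay": 0, "az": 0, "jaw": -1}
    - {"tx": 0, "ty": 0, "tz": 0.006, "ax": 0, "ay": 0, "az": 0, "jaw": -1}
    - {"tx": 0, "ty": 0, "tz": 0.003, "ax": 0, "ay": 0, "az": 0, "jaw": -1}
    - {"tx": 0, "ty": 0, "tz": 0.001, "ax": 0, "ay": 0, "az": 0, "jaw": -1}
    - {"tx": 0, "ty": 0, "tz": 0, "ax": 0, "ay": 0, "az": 0, "jaw": -1}

```text
t: 40.43
tool_pos: [0.4739, 0.2643, 0.0961]
tool_rot: [[-0.934, 0.359, -0.0], [0.359, 0.934, -0.0], [0.0, -0.0, -1.0]]
force: [-0.0, 0.2, -1.4]
grip_width: 0.0277
gripper_force: 119.7
```

Within 1 mm of the floor and no contact forces. Release, then retreat upward.

Emit:
servo_tool:
  targets:
    - {"tx": 0, "ty": 0, "tz": 0.001, "ax": 0, "ay": 0, "az": 0, "jaw": -1}
    - {"tx": 0, "ty": 0, "tz": 0, "ax": 0, "ay": 0, "az": 0, "jaw": -1}
    - {"tx": 0, "ty": 0, "tz": 0, "ax": 0, "ay": 0, "az": 0, "jaw": 0}
    - {"tx": 0, "ty": 0, "tz": 0, "ax": 0, "ay": 0, "az": 0, "jaw": 1}
    - {"tx": 0, "ty": 0, "tz": 0, "ax": 0, "ay": 0, "az": 0, "jaw": 1}
    - {"tx": 0, "ty": 0, "tz": 0, "ax": 0, "ay": 0, "az": 0, "jaw": 1}
    - {"tx": 0, "ty": 0, "tz": 0, "ax": 0, "ay": 0, "az": 0, "jaw": 1}
    - {"tx": 0, "ty": 0, "tz": 0, "ax": 0, "ay": 0, "az": 0, "jaw": 1}

```text
t: 41.1
tool_pos: [0.4741, 0.2643, 0.0958]
tool_rot: [[-0.933, 0.359, 0.0], [0.359, 0.933, 0.0], [-0.0, 0.0, -1.0]]
force: [0.7, -1.3, -1.6]
grip_width: 0.0851
gripper_force: 0.0
```

Emit:
servo_tool:
  targets:
    - {"tx": 0, "ty": 0, "tz": 0, "ax": 0, "ay": 0, "az": 0, "jaw": 1}
    - {"tx": 0, "ty": 0, "tz": -0.02, "ax": 0, "ay": 0, "az": 0, "jaw": 1}
    - {"tx": 0, "ty": 0, "tz": -0.05, "ax": 0, "ay": 0, "az": 0, "jaw": 1}
    - {"tx": 0, "ty": 0, "tz": -0.06, "ax": 0, "ay": 0, "az": 0, "jaw": 1}
    - {"tx": 0, "ty": 0, "tz": -0.06, "ax": 0, "ay": 0, "az": 0, "jaw": 1}
    - {"tx": 0, "ty": 0, "tz": -0.03, "ax": 0, "ay": 0, "az": 0, "jaw": 1}
    - {"tx": 0, "ty": 0, "tz": 0, "ax": 0, "ay": 0, "az": 0, "jaw": 1}
    - {"tx": 0, "ty": 0, "tz": 0, "ax": 0, "ay": 0, "az": 0, "jaw": 1}

```text
t: 41.77
tool_pos: [0.4748, 0.2647, 0.229]
tool_rot: [[-0.933, 0.359, 0.003], [0.359, 0.933, 0.002], [-0.002, 0.003, -1.0]]
force: [0.8, 0.5, 0.1]
grip_width: 0.0852
gripper_force: 0.0
```

```bash
python3 - <<'E'
from h import *
a=bot.read_camera("scene");b=bot.read_camera("wrist")
cv2.imwrite("pics/fin.png",np.hstack([cv2.resize(a[80:272,180:380],(400,384)),cv2.resize(b[:300],(400,384))]))
E
```

```text
(no output)
```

View pics/fin.png

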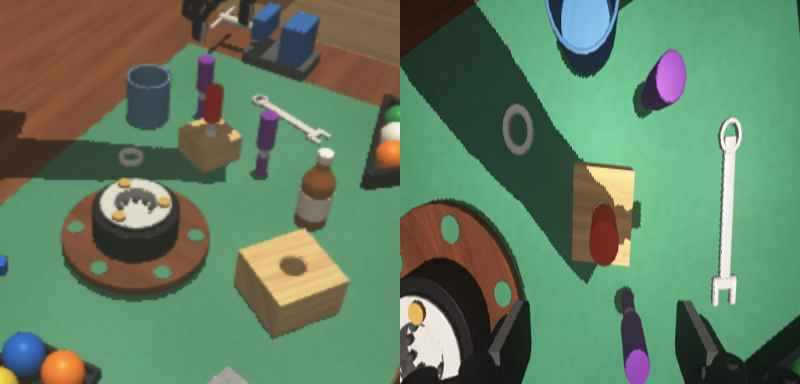

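The drift stands upright in its stand, at (212,115) in the left half and (603,240) in the right half. The cup sits level in the hub at (140,205), and the bystanders in view look undisturbed.

```bash
python3 -c "
from rig import bot
print(bot.job_done())"
```

```text
the job is handed in; nothing more can be done
None
```

The job is handed in, verdict not returned: each cup lug met a solid stop at about 17 N at nearly equal heights, and the drift is back upright in its stand, released, at about 42 s of the 72 s allowed.

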